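Unhook a drilling template

TASK

Take the blue drilling template off its barbed hook: raise it, tilt it and back it over the upturned barb tip. Then stand it in the slot of the wooden rack, tab up and right down on the slot floor, and let go. Leave the orange template hanging where it is.

Things in the scene. Friction and masses are not known exactly. Their poses are not given: they have to be found in the camera images.
- blue_center (a point): Blue plate, 6 mm thick, 138 tall: bottom 50 mm is 70 wide with dark drill bushes; then a hand hole 32 wide, 38 tall; then a plain grip tab 46 wide, 50 tall. Hangs by the hole's top edge on the prong. Point: centre of plate and hole (hole to 19 mm, plate to 69 mm above and below). x = plate normal, y = width, z = up to the tab. Loose, about 0.13 kg.
- hook_a_elbow (a point): Fixed hook of the blue plate. Level 7 mm rod, axis 120 mm up, 160 long from an 18 mm post (129 tall), then straight up 44 mm; small barb at the top, 7 mm back. Point: rod axis at the bend; x = outward, post to tip; z up. Plate hangs 73-97 mm before the bend. Upright the hole cannot pass; tab leaned 35-50 deg towards the post, bend mid-hole, it slides up over the tip, then outward. Foot 14 tall.
- rack: Light wooden rack fixed to the bench, 82 by 126 mm, 55 mm tall, with green lines along its one slot, open at the top. Origin: centre of its underside. The slot is centred, 22 mm wide along x, 96 mm long along y; its floor is 10 mm above the bench, its walls end at 55 mm. A plate standing in it has its normal along x and may lean up to 20 degrees.
- orange_center (a point): Orange plate of the same shape, same point and axes, hanging on an identical second hook. Leave it hanging.
Things that resemble listed ones, but are neither listed nor needed, are in the scene too. There is more than one size of the part that bears blue_center; the job needs the middle-sized. What is shaped like the rack but pink is not meant.

How it is judged:
By the outcome, as a careful person would: the job done as asked, in the order asked, and still so for the second after the job is handed in, with the robot touching nothing.
It also fails if it takes over 51 s, if anything falls off the work surface, if the arm or the gripper's body presses on something with over 40 N, if the wrist force passes 120 N, or if a joint passes its speed limit or range.

ROBOT

A 6-joint arm with a two-finger parallel gripper is mounted at the origin on the work surface. World frame = base frame: x ahead of the robot, y to its left, z up, the work surface at z = 0. Lengths are in m, angles in rad, forces in N, time in s.
With the tool pointing down it reaches from about 0.35 to 0.85 m from the base axis. Payload 8.1 kg.
Tool frame: the origin (TCP) lies midway between the tips of the shut fingers; the grasp point (between the pads) lies 19 mm behind it; z points along the fingers, y is the direction in which the jaws open and shut (so a half turn about z gives the same grasp; the last joint's range is limited). The gripper opens to 93 mm and grips with 3 to 60 N. Pads are 15 mm wide; open, the fingers measure 128 mm over their backs; the gripper's body (75 mm by 188 mm) begins 65 mm behind the grasp point.
Start: joints at [1.166, 0.13, 1.488, -0, 1.523, -0.085], TCP at [0.189, 0.57, 0.219] pointing down, gripper open.
Joint ranges: [-2.96, 2.96], [-0.89, 2.26], [0.02, 2.5], [-1.34, 4.48], [0, 2.73], [-2.66, 2.66]. Speed limits (rad/s): [2.39, 2.39, 2.79, 3.14, 3.14, 3.14].

INTERFACE

Orientations are given as a rotation vector (axis times angle).
In Python, from plant import robot, optics, ticket gives the robot as it stands.
- The arm moves only by the tool send_rows, never from a script. Its argument "targets" is a list of rows, each a list of 3 entries, a list of its own where there are three numbers: the opening, from -1 (shut) to 1 (fully open), then the shift along the tool's x, y, z in mm, then the turn about the tool's z in rad. A call has 1 to 12 rows; each row shifts and turns the commanded pose from where the row before left it, along the tool's axes as they then stand; what a row does not reach is not made up. A row lasts 1/10 s, in which the tool goes at most 50 mm and 8.59 degrees, less where a joint would pass 70% of its speed; a pose out of reach is approached as far as the arm can. A call with a gripper value outside its range is refused whole. The fingers move at their own pace and stop on an object; "newtons" is the grip in N (left out, the last holds). Time passes only in rows, so rows that do not move let the fingers close. It gives the time, the measured TCP pose, the force and the opening at its end, in the units of the state.
- robot.read_state(): the state, without advancing time (a new reading comes with each control period).
- optics.read_camera(name): name is "side" or "top" or "wrist"; returns a dict with "color" (420x560x3 uint8, red, green, blue), "K" (3x3 intrinsics, pixels), "position" and "orientation" of the camera in the world. Camera axes: x right, y up, looking along -z (the intrinsics and any distortion apply to the point x, -y, -z); pixel columns grow to the right and rows downward; lengths in m; the calibration is good to about 2 mm. A picture is of the moment at which its call begins. There is no depth.
- ticket.close_job(): hands the job in, once; it reports no verdict.
Trained networks look in the newest picture that a camera, given by its name, has taken for a name from the list of things; names that differ only in an ending like _2 or _b are one class to them, and where a whole thing is asked for, a point or a joint stands for the part that bears it (a point fixed in the world has none). Each returns a list of dicts, best first, with "confidence" (0 to 1); they miss things now and then, are a little off and sometimes report something else, mostly with a low value. They report only what shows in the picture. A call takes as long as a camera call. They do not tell look-alikes from the thing itself.
- optics.cut_out(camera, name): "region" (420x560 bool, what is visible of it) and "point" ([column, row] in pixels, amid what is visible of it).
The state is a dict: "t": time; "q": joint angles; "dq": joint speeds; "joint_torque": joint torques, N m; "tool_pos": TCP position; "orientation": TCP orientation; "force": force on the tool from outside, world axes, zero at the start; "wrist_torque": the same for the moment, N m; "opening": finger opening in m.
Only numpy, scipy, OpenCV 4.12 (cv2) and the standard library are available. Lean on these libraries where they do the work, as an engineer would, in place of code of your own. Each camera call takes 0.05 s, during which the arm holds its last target.

## Working session

There is one attempt and no reset: what is moved stays moved. The work goes in short steps, Python scripts to look and compute and a tool call to move; the robot and the scene stay as the last step left them, time stands still between calls to the robot, and variables do not carry over. Pictures are saved under pics/ and viewed, and the job is handed in when it is done.

Besides the shell and the picture viewer there is one more tool, called after ">>>" as name(argument=value, ...), one argument or row to a line, values as JSON. send_rows: Moves the arm, as the interface text tells. Its arguments: {"type":"object","properties":{"targets":{"type":"array","items":{"type":"array"}},"newtons":{"type":"number"}},"required":["targets"]}

```bash
mkdir -p pics; ls; cat > h.py <<'E'
import numpy as np, cv2
from plant import robot, optics, ticket
from scipy.spatial.transform import Rotation as R
def save(im,n): cv2.imwrite('pics/'+n,im[:,:,::-1])
E
python3 - <<'E'
from h import *
s=robot.read_state()
for k,v in s.items(): print(k,np.round(v,4))
for c in ['side','top','wrist']:
    d=optics.read_camera(c); save(d['color'],c+'0.png'); print(c,{k:np.round(v,4).tolist() for k,v in d.items() if k!='color'})
    for n in ['blue_center','hook_a_elbow','rack','orange_center']:
        print(c,n,[(np.round(r['point']).tolist(),round(float(r['confidence']),2),int(r['region'].sum())) for r in optics.cut_out(c,n)])
E
```

```text
pics
t 0.0
q [ 1.1656  0.1311  1.4893 -0.      1.523  -0.0854]
dq [-0.0009 -0.0005  0.0005 -0.0012  0.0002  0.0007]
joint_torque [ 1.30000e-03 -5.59848e+01 -4.91755e+01  7.69000e-02  3.54000e-02
 -1.00000e-04]
tool_pos [0.1884 0.5691 0.2176]
orientation [-5.0010e-01 -3.1011e+00  2.8000e-03]
force [-0.07   -0.2979  0.1902]
wrist_torque [0.0241 0.0034 0.0131]
opening 0.0925
side {'K': [[390.5033, 0.0, 279.6016], [0.0, 390.5033, 203.8448], [0.0, 0.0, 1.0]], 'position': [0.3691, -0.5867, 0.7841], 'orientation': [0.7602, -0.0635, -0.2047]}
side blue_center [([350.0, 390.0], 0.74, 575), ([219.0, 311.0], 0.67, 1175), ([320.0, 304.0], 0.54, 327)]
side hook_a_elbow [([325.0, 326.0], 0.95, 5059)]
side rack [([277.0, 170.0], 0.85, 1266), ([264.0, 137.0], 0.66, 942)]
side orange_center [([331.0, 214.0], 0.56, 567)]
top {'K': [[482.3473, 0.0, 273.887], [0.0, 482.3473, 207.0181], [0.0, 0.0, 1.0]], 'position': [0.2425, 0.0452, 1.2201], 'orientation': [0.1757, -0.1912, -1.7001]}
top blue_center [([376.0, 187.0], 0.86, 472), ([375.0, 270.0], 0.82, 473), ([425.0, 182.0], 0.72, 284)]
top hook_a_elbow [([368.0, 204.0], 0.65, 2733)]
top rack [([107.0, 232.0], 0.95, 2094), ([181.0, 214.0], 0.79, 1936)]
top orange_center [([271.0, 165.0], 0.91, 464)]
wrist {'K': [[351.9073, 0.0, 283.2489], [0.0, 351.9073, 204.6791], [0.0, 0.0, 1.0]], 'position': [0.1258, 0.5902, 0.384], 'orientation': [-0.2102, -0.1523, 1.2448]}
wrist blue_center []
wrist hook_a_elbow []
wrist rack []
wrist orange_center []
```

View pics/side0.png

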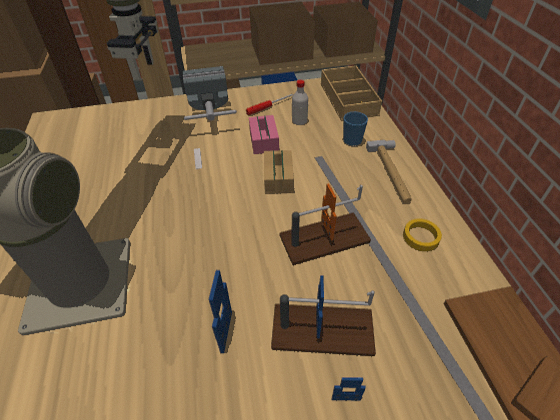

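View pics/top0.png

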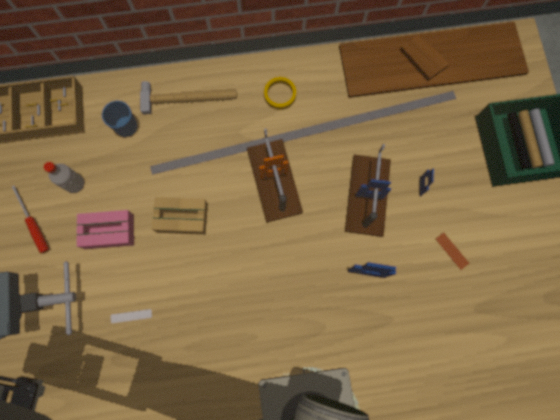

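View pics/wrist0.png

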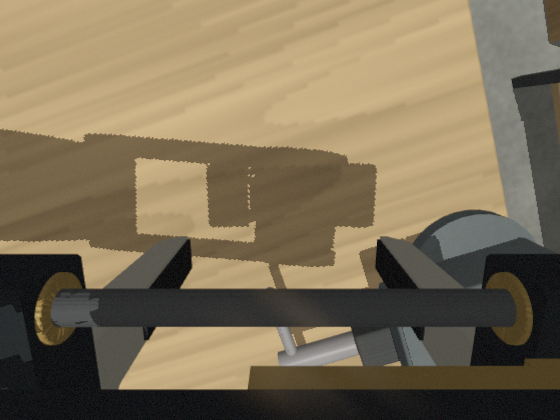

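The blue plate hanging on the near hook (side px ~320,305; top ~375,187) is the middle-sized one. A large one stands at side 219,311 and a small one at 350,390. The orange plate hangs at top 272,165. The wooden rack is at top 181,214, and the pink one is to its left. The tool can only turn about its own z, so I'll have to tilt the plate by pivoting it between the pads. Next I'll zoom in and fit models.

```bash
cat >> h.py <<'E'
def proj(c,P):
    P=np.atleast_2d(P); p=(P-c['position'])@R.from_rotvec(c['orientation']).as_matrix()
    p=p*[1,-1,-1]; u=p@np.asarray(c['K']).T
    return u[:,:2]/u[:,2:]
def ray(c,uv,z):
    d=np.linalg.inv(c['K'])@np.array([uv[0],uv[1],1.])*[1,-1,-1]
    d=R.from_rotvec(c['orientation']).as_matrix()@d
    return np.asarray(c['position'])+d*(z-c['position'][2])/d[2]
def crop(im,x0,y0,x1,y1,f,n): save(cv2.resize(im[y0:y1,x0:x1],None,fx=f,fy=f,interpolation=cv2.INTER_CUBIC),n)
E
python3 - <<'E'
from h import *
import pickle
cs={}
for c in ['side','top']:
    cs[c]=optics.read_camera(c)
    for n,k in [('blue_center','b'),('hook_a_elbow','h'),('rack','r')]: cs[c+k]=optics.cut_out(c,n)
pickle.dump(cs,open('c0.pkl','wb'))
s,t=cs['side'],cs['top']
crop(s['color'],260,260,390,360,6,'s_hook.png')
crop(t['color'],330,130,410,250,5,'t_hook.png')
crop(t['color'],140,180,220,245,8,'t_rack.png')
crop(s['color'],250,140,310,200,8,'s_rack.png')
for uv in [(370,150),(370,240),(376,187)]: print(ray(t,uv,.0))
print(ray(t,(181,214),.055))
E
```

```text
[ 0.64491718 -0.2615366   0.        ]
[ 0.40602292 -0.21755524  0.        ]
[ 0.54199758 -0.25853407  0.        ]
[0.52687905 0.24527555 0.055     ]
```

View pics/s_hook.png

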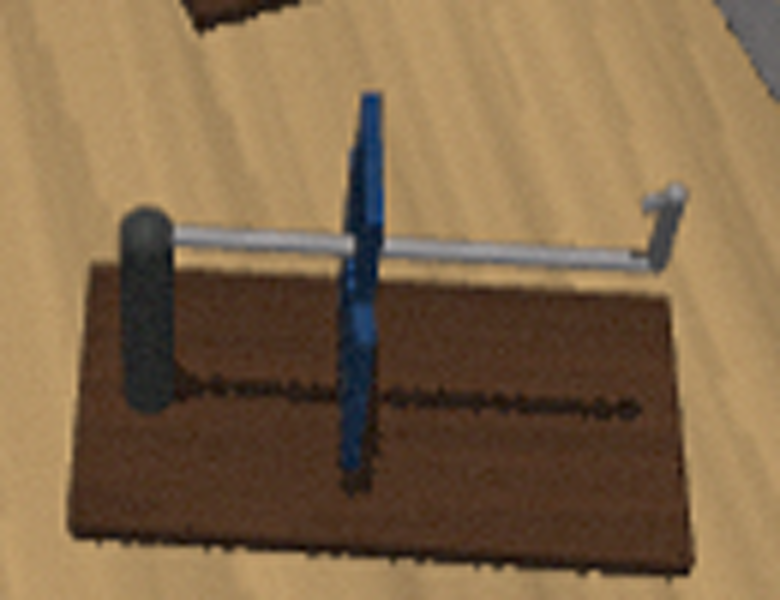

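View pics/t_hook.png

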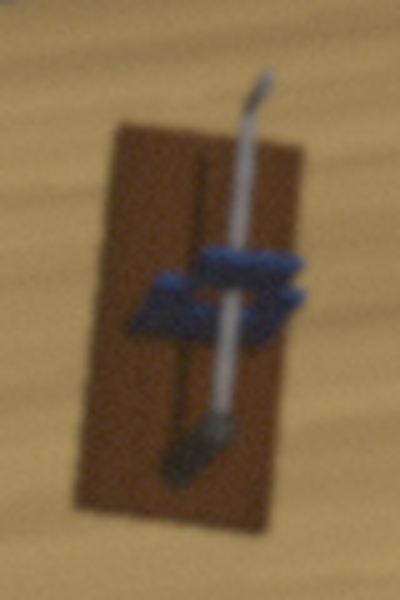

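View pics/t_rack.png

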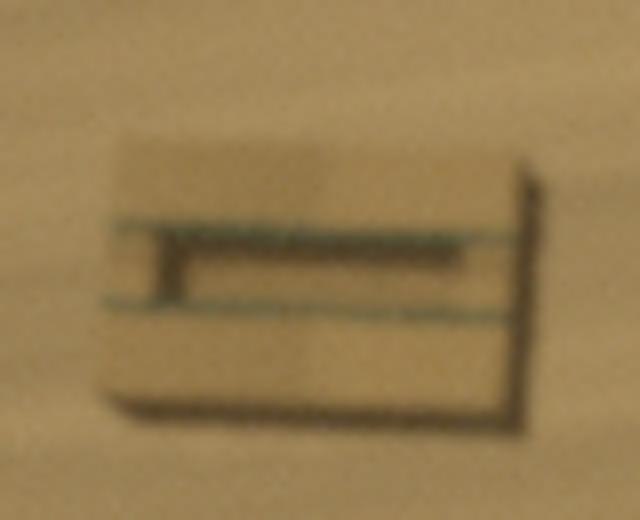

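View pics/s_rack.png

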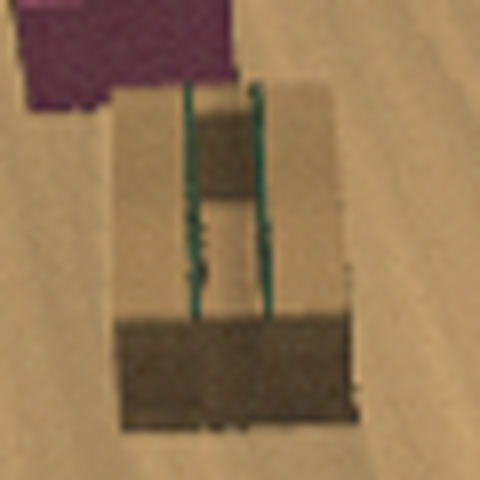

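```bash
cat > fit.py <<'E'
from h import *
import pickle
from scipy.optimize import least_squares
cs=pickle.load(open('c0.pkl','rb')); s,t=cs['side'],cs['top']
def H(p,pts): 
    e=np.array([p[0],p[1],.12]); return e+R.from_rotvec([0,0,p[2]]).apply(np.array(pts,float)/1000)
obs=[(s,(-151,0,0),(288.9,299.2)),(s,(0,0,0),(369.3,304)),(s,(0,0,44),(373.2,291.5)),
     (t,(-151,0,0),(374.4,212.6)),(t,(0,0,0),(380,153)),(t,(0,0,44),(383.4,145.5))]
def f(p): return np.concatenate([(proj(c,H(p,[m]))[0]-o) for c,m,o in obs])
r=least_squares(f,[.66,-.25,-.1]); print('hook',np.round(r.x,4)); print(np.round(r.fun,1))
h=r.x; np.save('hook.npy',h)
# rack: corners green line / outline in top & side
def K(p,pts): return np.array([p[0],p[1],0])+R.from_rotvec([0,0,p[2]]).apply(np.array(pts,float)/1000)
T=lambda x,y:(140+x/8,180+y/8)
S=lambda x,y:(250+x/8,140+y/8)
# top view: image up = +x world-ish, left=+y
ro=[(t,(41,63,55),T(118,140)),(t,(41,-63,55),T(520,158)),(t,(-41,63,55),T(103,395)),(t,(-41,-63,55),T(510,412)),
    (s,(-41,-63,55),S(117,322)),(s,(41,-63,55),S(348,316)),(s,(-41,63,55),S(112,88)),(s,(41,63,55),S(332,84)),
    (s,(-41,-63,0),S(123,430)),(s,(41,-63,0),S(355,421))]
g=lambda p:np.concatenate([(proj(c,K(p,[m]))[0]-o) for c,m,o in ro])
r=least_squares(g,[.53,.245,0]); print('rack',np.round(r.x,4)); print(np.round(r.fun,1)); k=r.x; np.save('rack.npy',k)
E
python3 fit.py
cat > ov.py <<'E'
from fit import *
def edges(b): 
    return b
def draw(im,c,P,col,f,o):
    q=(proj(c,P)-o)*f
    cv2.polylines(im,[np.round(q*8).astype(int).reshape(-1,1,2)],False,col,1,cv2.LINE_AA,3)
def plate(d,yw,zc=104.5,tilt=0):
    x,y=d,0
    pr=np.array([(0,-35,-69),(0,35,-69),(0,35,-19),(0,23,-19),(0,23,69),(0,-23,69),(0,-23,-19),(0,-35,-19),(0,-35,-69)],float)
    ho=np.array([(0,-16,-19),(0,16,-19),(0,16,19),(0,-16,19),(0,-16,-19)],float)
    out=[]
    for off in (-3,3):
        for g in (pr,ho): out.append(H(h,R.from_euler('zy',[yw,tilt]).apply(g+[off,0,0])+[d,0,zc-120]))
    return out
if __name__=='__main__':
    import sys
    d,yw=float(sys.argv[1]),float(sys.argv[2])
    for nm,c,o,e,f in [('s',s,(260,260),(390,360),6),('t',t,(330,130),(410,250),5)]:
        im=cv2.resize(c['color'][o[1]:e[1],o[0]:e[0]],None,fx=f,fy=f).copy()
        draw(im,c,H(h,[(-160,0,0),(0,0,0),(0,0,44),(-7,0,44)]),(255,255,0),f,np.array(o))
        for g in plate(d,yw): draw(im,c,g,(0,255,0),f,np.array(o))
        save(im,'ov_%s_%s.png'%(nm,sys.argv[3]))
E
python3 ov.py -85 0 a
```

```text
hook [ 0.5988 -0.2558 -0.2789]
[-0.5 -0.1 -0.8 -0.5 -1.1 -0.4  0.2 -0.7  0.5 -1.8  1.1 -0.8]
rack [ 0.5284  0.2493 -0.1669]
[ 0.6 -0.6  0.7 -1.5 -0.4 -0.2 -0.1 -0.9 -0.8 -0.4  0.2 -0.8 -0.8 -0.
 -0.7 -0.6 -0.7  0.3 -0.9  0.3]
hook [ 0.5988 -0.2558 -0.2789]
[-0.5 -0.1 -0.8 -0.5 -1.1 -0.4  0.2 -0.7  0.5 -1.8  1.1 -0.8]
rack [ 0.5284  0.2493 -0.1669]
[ 0.6 -0.6  0.7 -1.5 -0.4 -0.2 -0.1 -0.9 -0.8 -0.4  0.2 -0.8 -0.8 -0.
 -0.7 -0.6 -0.7  0.3 -0.9  0.3]
```

View pics/ov_s_a.png

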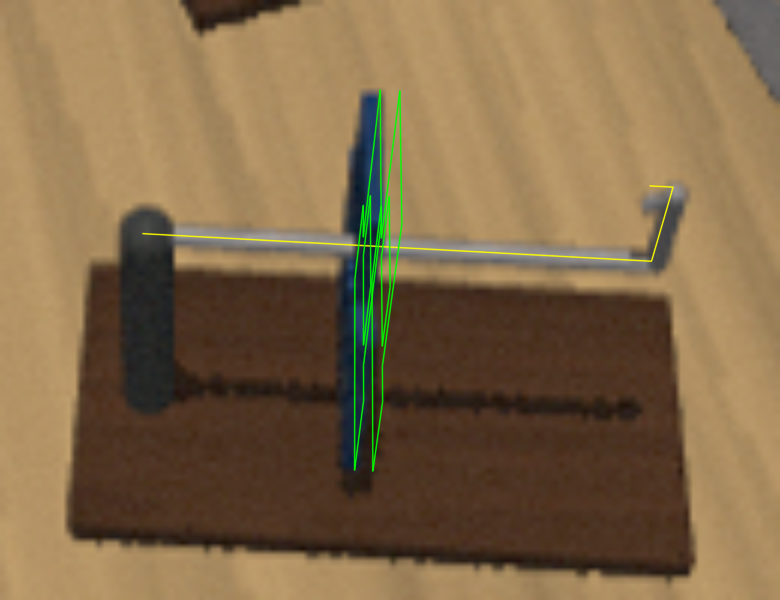

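View pics/ov_t_a.png

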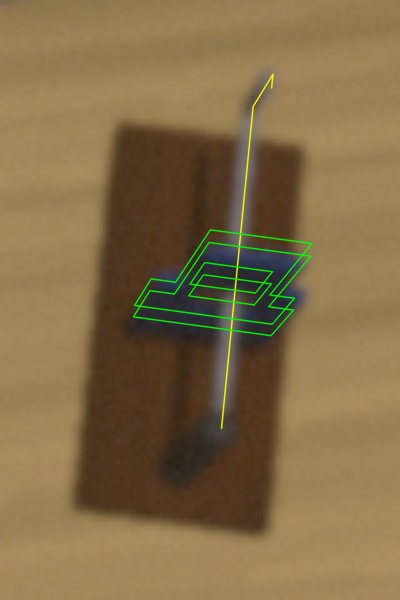

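```bash
python3 ov.py -90 0.08 b >/dev/null
```

```text
(no output)
```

View pics/ov_s_b.png

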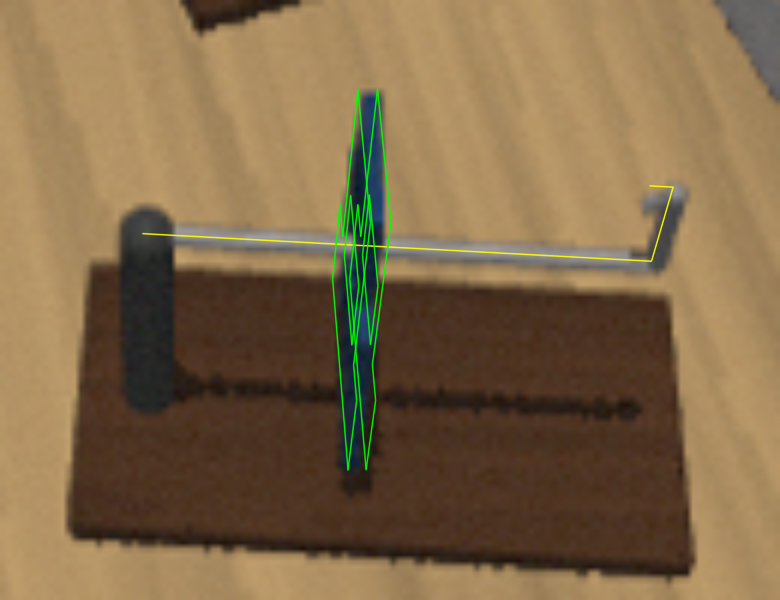

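View pics/ov_t_b.png

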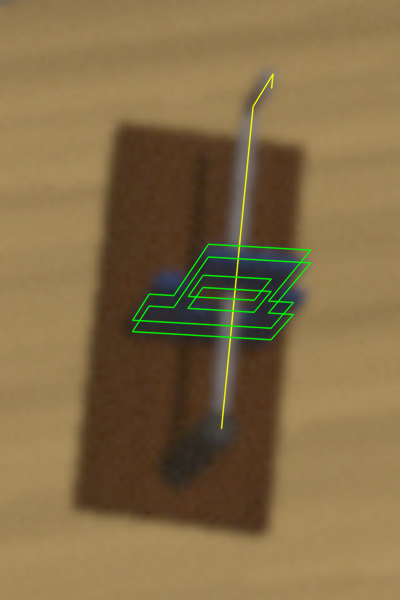

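```bash
cat >> h.py <<'E'
def go(target,yawy=None,st=None):
    """print delta in tool axes (mm) for target TCP; yawy: wanted yaw of the tool y axis (mod pi)"""
    st=st or robot.read_state(); M=R.from_rotvec(st['orientation']).as_matrix()
    d=M.T@(np.array(target)-st['tool_pos'])*1000
    y=np.arctan2(M[1,1],M[0,1]); out=[np.round(d,1).tolist(),'ynow',round(y,4)]
    if yawy is not None:
        a=(yawy-y+np.pi/2)%np.pi-np.pi/2; out+=['turn(tool z)',round(-a,4)]
    print(*out)
E
python3 - <<'E'
from h import *
s=robot.read_state(); M=R.from_rotvec(s['orientation']).as_matrix(); print(np.round(M,3))
h=np.load('hook.npy'); 
p=np.array([h[0],h[1]])+np.array([np.cos(h[2]),np.sin(h[2])])*-.089
print(p); go([p[0],p[1],.30],h[2]+np.pi/2)
E
```

```text
[[-0.949  0.314 -0.   ]
 [ 0.314  0.949 -0.   ]
 [ 0.    -0.    -1.   ]]
[ 0.51325857 -0.23130228]
[-560.0, -658.2, -81.4] ynow 1.251 turn(tool z) -0.0408
```

>>> send_rows(
  targets=[
    [1, [0, 0, -40], 0],
    [1, [0, 0, -41], 0],
    [1, [-31.1, -36.6, 0], 0],
    [1, [-31.1, -36.6, 0], 0],
    [1, [-31.1, -36.6, 0], 0],
    [1, [-31.1, -36.6, 0], 0],
    [1, [-31.1, -36.6, 0], 0],
    [1, [-31.1, -36.6, 0], 0],
    [1, [-31.1, -36.6, 0], 0],
    [1, [-31.1, -36.6, 0], 0],
    [1, [-31.1, -36.6, 0], 0],
    [1, [-31.1, -36.6, 0], 0],
  ],
  newtons=20,
)

```text
t: 2.35
tool_pos: [0.3691, 0.1226, 0.3]
orientation: [0.5, 3.1, 0.001]
force: [1.5, 0.3, -0.2]
opening: 0.0929
```

>>> send_rows(
  targets=[
    [1, [-31.1, -36.6, 0], 0],
    [1, [-31.1, -36.6, 0], 0],
    [1, [-31.1, -36.6, 0], 0],
    [1, [-31.1, -36.6, 0], 0],
    [1, [-31.1, -36.6, 0], 0],
    [1, [-31.1, -36.6, 0], 0],
    [1, [-31.1, -36.6, 0], 0],
    [1, [-31.1, -36.6, 0], 0],
    [1, [0, 0, 0], -0.04],
    [1, [0, 0, 0], 0],
    [1, [0, 0, 0], 0],
  ],
)

```text
t: 3.45
tool_pos: [0.5128, -0.2315, 0.2997]
orientation: [-0.44, -3.111, -0.0]
force: [0.3, -0.6, 0.1]
opening: 0.0928
```

```bash
python3 - <<'E'
from h import *
import pickle
s=robot.read_state(); print(s['t'],s['tool_pos'],s['q'])
h=np.load('hook.npy'); go([.5133,-.2313,.2],h[2]+np.pi/2)
w=optics.read_camera('wrist'); pickle.dump(w,open('w1.pkl','wb')); save(w['color'],'w1.png')
print(w['position'],w['orientation'])
E
```

```text
3.45 [ 0.51284645 -0.23147432  0.29972063] [-5.15236650e-01  9.82608757e-03  1.46808305e+00  2.04713966e-04
  1.66376599e+00 -1.80525709e+00]
[-0.4, 0.3, 99.7] ynow 1.29 turn(tool z) -0.0018
[ 0.44924836 -0.21336494  0.465138  ] [-0.20782401 -0.15732597  1.28361354]
```

View pics/w1.png

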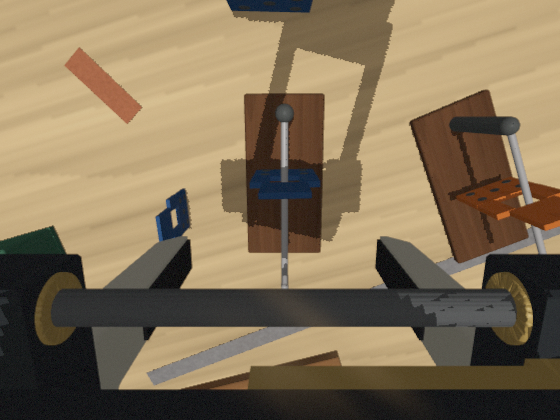

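The wrist view shows the hook nearly aligned with the image columns. The post top is at (285,114), the tab around (285,190), and the tip is near (284,285).

```bash
cat > ovw.py <<'E'
import sys
import fit; from ov import *
import ov, pickle
w=pickle.load(open('w1.pkl','rb'))
if len(sys.argv)>4: ov.h[:]=[float(a) for a in sys.argv[4:7]]; 
o,e,f=(235,90),(335,300),4
im=cv2.resize(w['color'][o[1]:e[1],o[0]:e[0]],None,fx=f,fy=f*0.7).copy()
im=cv2.resize(w['color'][o[1]:e[1],o[0]:e[0]],None,fx=2.85,fy=2.85,interpolation=cv2.INTER_CUBIC).copy(); raw=im.copy(); f=2.85
draw(im,w,H(ov.h,[(-160,0,0),(0,0,0),(0,0,44),(-7,0,44)]),(255,255,0),f,np.array(o))
for g in plate(float(sys.argv[1]),float(sys.argv[2])): draw(im,w,g,(0,255,0),f,np.array(o))
save(np.hstack([raw,im]),'ovw_%s.png'%sys.argv[3])
E
python3 ovw.py -89 0.04 a>/dev/null
```

```text
(no output)
```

View pics/ovw_a.png

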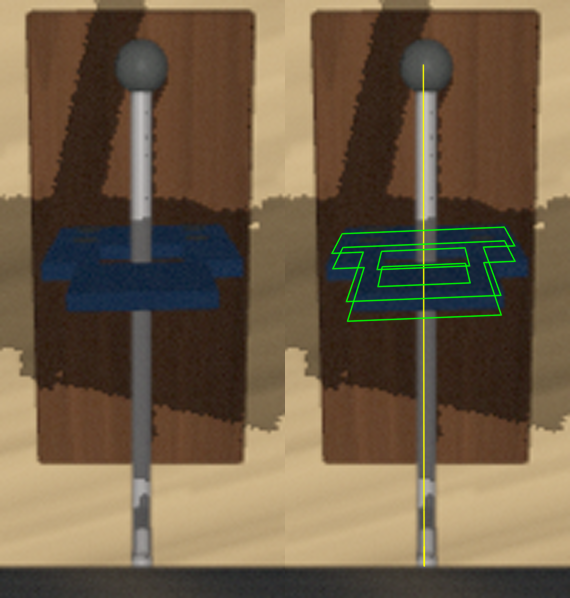

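```bash
sed -i 's/(0,35,-19),(0,23,-19),(0,23,69),(0,-23,69),(0,-23,-19),(0,-35,-19)/(0,35,19),(0,23,19),(0,23,69),(0,-23,69),(0,-23,19),(0,-35,19)/' ov.py
python3 - <<'E'
import sys; sys.argv=['x']
from fit import *
# shift hook to match wrist lateral: 1.2 mm toward image right
w=pickle.load(open('w1.pkl','rb'))
O=lambda x,y:(235+x/2.85,90+y/2.85)
obs2=obs+[(w,(-130,0,0),O(142,140)),(w,(-130,0,0),O(142,140)),(w,(0,0,0),O(142,540)),(w,(0,0,0),O(142,540))]
def f2(p):
    r=[]
    for c,m,o in obs2:
        d=proj(c,H(p,[m]))[0]-o
        if c is w: d=d*[1.5,0]
        r.append(d)
    q=H(p,[(-160,0,9)])
    r.append((proj(w,q)[0]-O(142,63)))   # post top
    return np.concatenate(r)
r=least_squares(f2,h); print(np.round(r.x,4),np.round(r.fun,1)); np.save('hook.npy',r.x)
E
sed -i "s/^h=r.x; np.save.*/h=np.load('hook.npy')/" fit.py
python3 ovw.py -90 0.0 b>/dev/null
```

```text
hook [ 0.5988 -0.2558 -0.2789]
[-0.5 -0.1 -0.8 -0.5 -1.1 -0.4  0.2 -0.7  0.5 -1.8  1.1 -0.8]
rack [ 0.5284  0.2493 -0.1669]
[ 0.6 -0.6  0.7 -1.5 -0.4 -0.2 -0.1 -0.9 -0.8 -0.4  0.2 -0.8 -0.8 -0.
 -0.7 -0.6 -0.7  0.3 -0.9  0.3]
[ 0.599  -0.2547 -0.2801] [-0.5 -0.7 -0.9 -1.1 -1.2 -0.9 -0.4 -0.7  0.1 -1.8  0.6 -0.8 -0.2  0.
 -0.2  0.  -0.3 -0.  -0.3 -0.  -0.   0.2]
```

View pics/ovw_b.png

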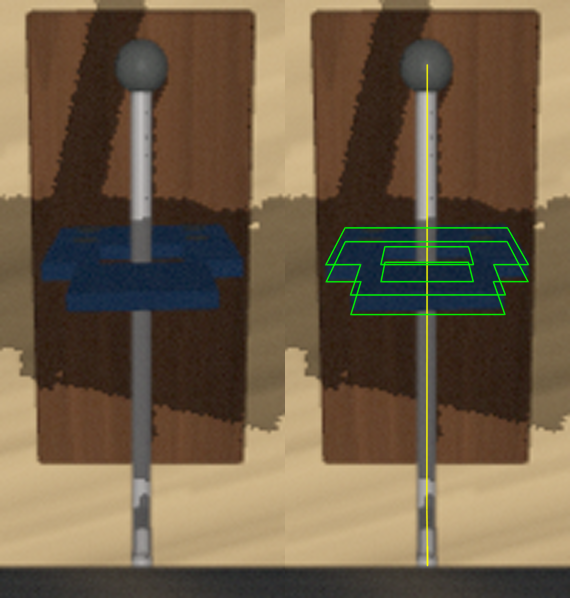

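>>> send_rows(
  targets=[
    [1, [1.8, 1.6, 40], 0],
    [1, [0, 0, 40], 0],
    [1, [0, 0, 40], 0],
    [1, [0, 0, 25], 0],
    [1, [0, 0, 10], 0],
    [1, [0, 0, 7], 0],
    [1, [0, 0, 0], 0],
  ],
)

```text
t: 4.2
tool_pos: [0.512, -0.2295, 0.1384]
orientation: [0.437, 3.11, -0.001]
force: [0.8, -0.5, -0.3]
opening: 0.093
```

```bash
python3 - <<'E'
from h import *
s=robot.read_state(); print(s['t'],s['tool_pos'],s['force']); go([.5116,-.2295,.137],-.28+np.pi/2)
for c in ['wrist','side']: 
    w=optics.read_camera(c); save(w['color'] if c=='wrist' else cv2.resize(w['color'][240:380,240:420],None,fx=4,fy=4),c+'2.png')
E
```

```text
4.2 [ 0.51201676 -0.22951389  0.13839562] [ 0.78794529 -0.47345126 -0.34147074]
[0.4, -0.1, 1.4] ynow 1.2914 turn(tool z) 0.0006
```

View pics/wrist2.png

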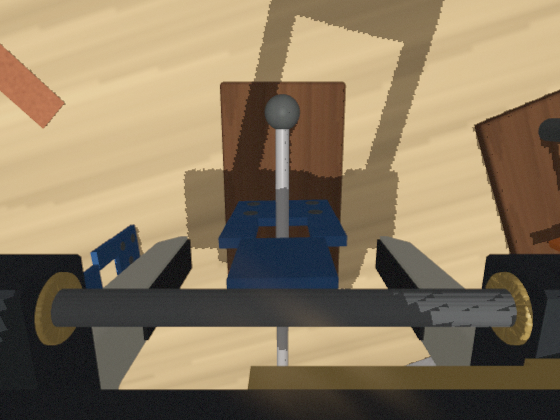

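View pics/side2.png

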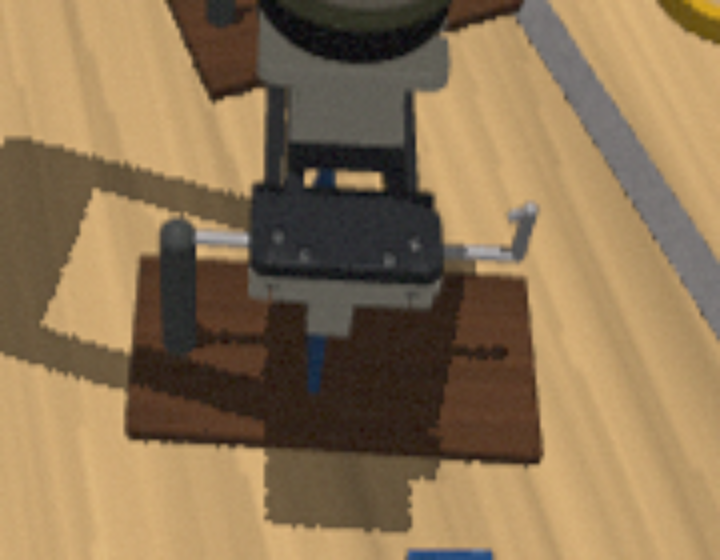

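>>> send_rows(
  targets=[
    [-1, [0, 0, 0], 0],
    [-1, [0, 0, 0], 0],
    [-1, [0, 0, 0], 0],
    [-1, [0, 0, 0], 0],
    [-1, [0, 0, 0], 0],
    [-1, [0, 0, 0], 0],
  ],
  newtons=15,
)

```text
t: 4.9
tool_pos: [0.5116, -0.2298, 0.1376]
orientation: [-0.438, -3.111, -0.0]
force: [-0.0, 0.1, -0.3]
opening: 0.0494
```

>>> send_rows(
  targets=[
    [-1, [0, 0, -3], 0],
    [-1, [0, 0, -3], 0],
    [-1, [0, 0, 0], 0],
  ],
)

```text
t: 5.2
tool_pos: [0.5119, -0.2299, 0.1442]
orientation: [0.438, 3.11, -0.0]
force: [-1.0, -0.2, -1.7]
opening: 0.0458
```

```bash
python3 - <<'E'
from h import *
s=robot.read_state(); print(s['t'],s['tool_pos'],s['force'],s['opening']); 
for c in ['wrist','side']: 
    w=optics.read_camera(c); save(w['color'] if c=='wrist' else cv2.resize(w['color'][240:380,240:420],None,fx=4,fy=4),c+'3.png')
E
```

```text
5.2 [ 0.51188238 -0.22990395  0.14420438] [-1.04595738 -0.1673997  -1.65671254] 0.04575896161645699
```

View pics/wrist3.png

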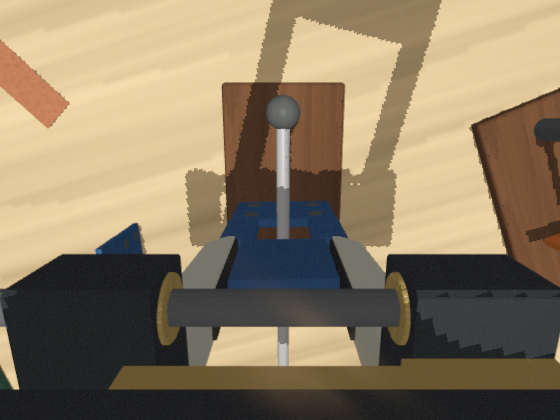

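View pics/side3.png

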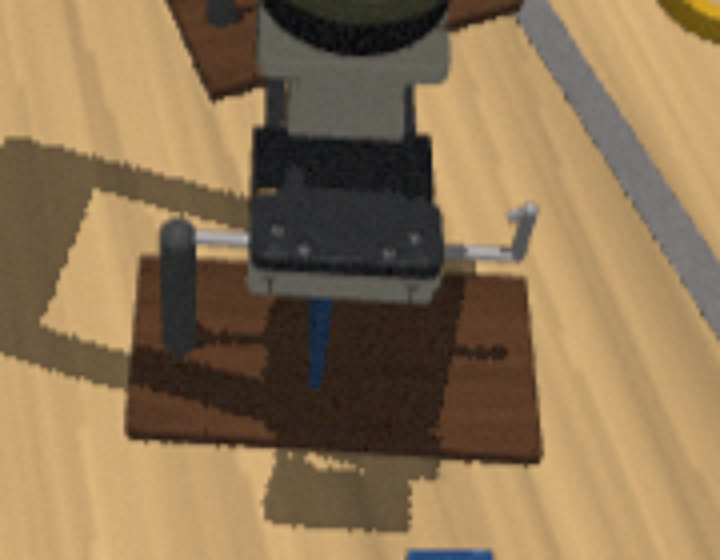

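>>> send_rows(
  targets=[
    [-1, [20, 0, 0], 0],
    [-1, [20, 0, 0], 0],
    [-1, [12, 0, 0], 0],
    [-1, [5, 0, 0], 0],
    [-1, [5, 0, 0], 0],
    [-1, [5, 0, 0], 0],
    [-1, [5, 0, 0], 0],
    [-1, [0, 0, 0], 0],
  ],
)

```text
t: 6.1
tool_pos: [0.4423, -0.2099, 0.1439]
orientation: [0.438, 3.111, -0.0]
force: [0.2, -0.3, -0.9]
opening: 0.0461
```

```bash
cat >h2.py <<'E'
from h import *
def look(n):
    h=np.load('hook.npy')
    s=robot.read_state(); v=R.from_rotvec([0,0,-h[2]]).apply(s['tool_pos']-np.array([h[0],h[1],0]))*1000
    print('t',round(s['t'],2),'hookframe tcp',np.round(v,1),'F',np.round(s['force'],1),'open',round(s['opening'],4))
    a=optics.read_camera('wrist')['color']; b=optics.read_camera('side')['color'][240:380,260:400]
    b=cv2.resize(b,(420,420),interpolation=cv2.INTER_CUBIC)
    im=np.hstack([a,b]); save(cv2.resize(im,(800,343),interpolation=cv2.INTER_AREA),n)
E
python3 -c "
from h2 import *; look('a4.png')"
```

```text
t 6.1 hookframe tcp [-163.    -0.2  143.9] F [ 0.2 -0.3 -0.9] open 0.0461
```

View pics/a4.png

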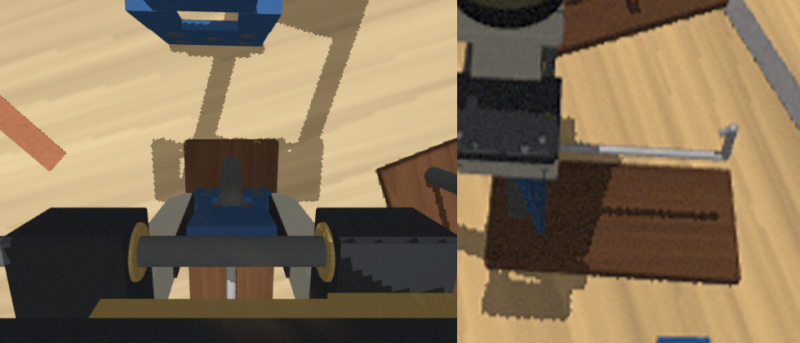

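>>> send_rows(
  targets=[
    [-1, [5, 0, 0], 0],
    [-1, [5, 0, 0], 0],
    [-1, [5, 0, 0], 0],
    [-1, [5, 0, 0], 0],
    [-1, [5, 0, 0], 0],
    [-1, [5, 0, 0], 0],
    [-1, [4, 0, 0], 0],
    [-1, [0, 0, 0], 0],
  ],
)

```text
t: 7.0
tool_pos: [0.4093, -0.2004, 0.1438]
orientation: [-0.438, -3.111, 0.0]
force: [2.7, -0.1, -0.4]
opening: 0.0461
```

```bash
python3 -c "
from h2 import *; look('a5.png')"
```

```text
t 7.0 hookframe tcp [-197.4   -0.2  143.8] F [ 2.7 -0.1 -0.4] open 0.0461
```

View pics/a5.png

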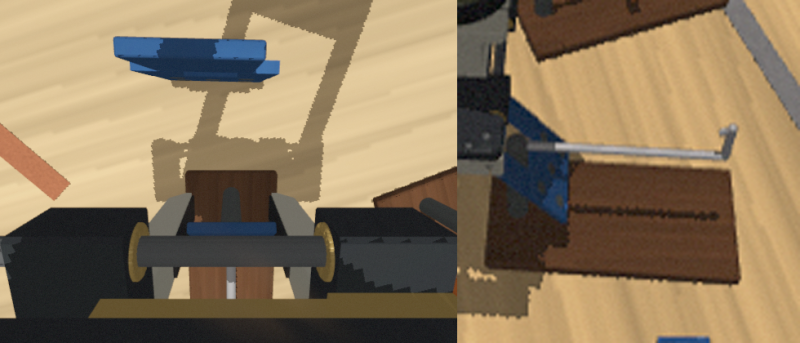

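>>> send_rows(
  targets=[
    [-1, [0, 0, 0], 0],
    [-1, [0, 0, 0], 0],
  ],
  newtons=50,
)

```text
t: 7.3
tool_pos: [0.4098, -0.2006, 0.1438]
orientation: [-0.438, -3.111, 0.0]
force: [1.2, -0.3, -0.0]
opening: 0.0455
```

```bash
cat > ovp.py <<'E'
import sys
from ov import *
from h2 import *
def run(th,g,n,box=(240,230,400,370),cam='side',f=5):
    h=np.load('hook.npy'); st=robot.read_state(); v=R.from_rotvec([0,0,-h[2]]).apply(st['tool_pos']-np.array([h[0],h[1],0]))*1000
    print('tcp',np.round(v,1),st['t'],np.round(st['force'],1),st['opening'])
    c=optics.read_camera(cam); o,e=box[:2],box[2:]
    raw=cv2.resize(c['color'][o[1]:e[1],o[0]:e[0]],None,fx=f,fy=f,interpolation=cv2.INTER_CUBIC); save(raw,n+'r.png')
    im=raw.copy()
    t=np.radians(th); cx=v[0]+g*np.sin(t); cz=v[2]+19-g*np.cos(t); print('centre',cx,cz)
    draw(im,c,H(h,[(-160,0,0),(0,0,0),(0,0,44),(-7,0,44)]),(255,255,0),f,np.array(o))
    for q in plate(cx,0,cz,-t): draw(im,c,q,(0,255,0),f,np.array(o))
    save(im,n+'.png')
if __name__=='__main__': run(float(sys.argv[1]),float(sys.argv[2]),sys.argv[3])
E
python3 ovp.py 42 53 a6 | tail -2
```

```text
tcp [-196.8   -0.3  143.8] 7.3 [ 1.2 -0.3 -0. ] 0.045540374032608286
centre -161.38268169072944 123.37623155167486
```

View pics/a6.png

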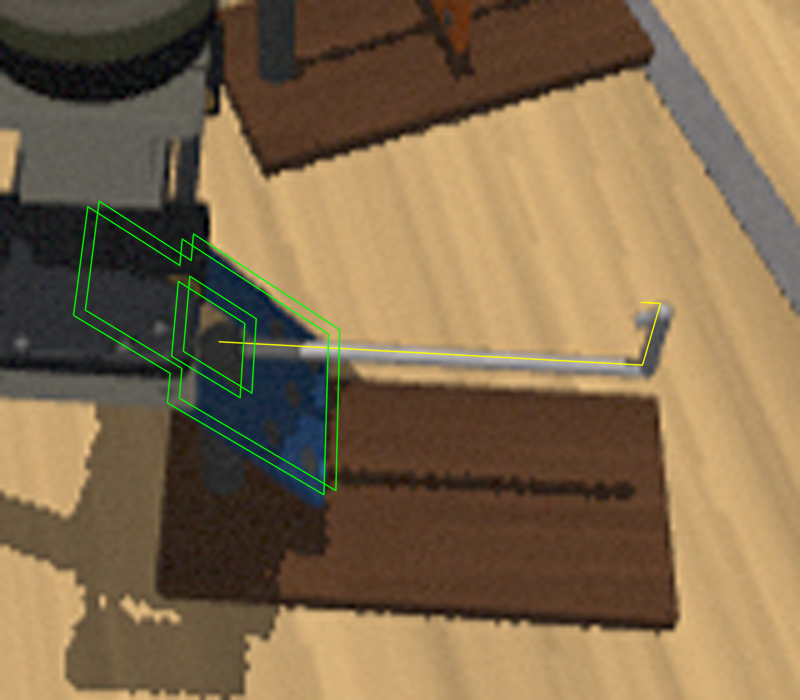

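View pics/a6r.png

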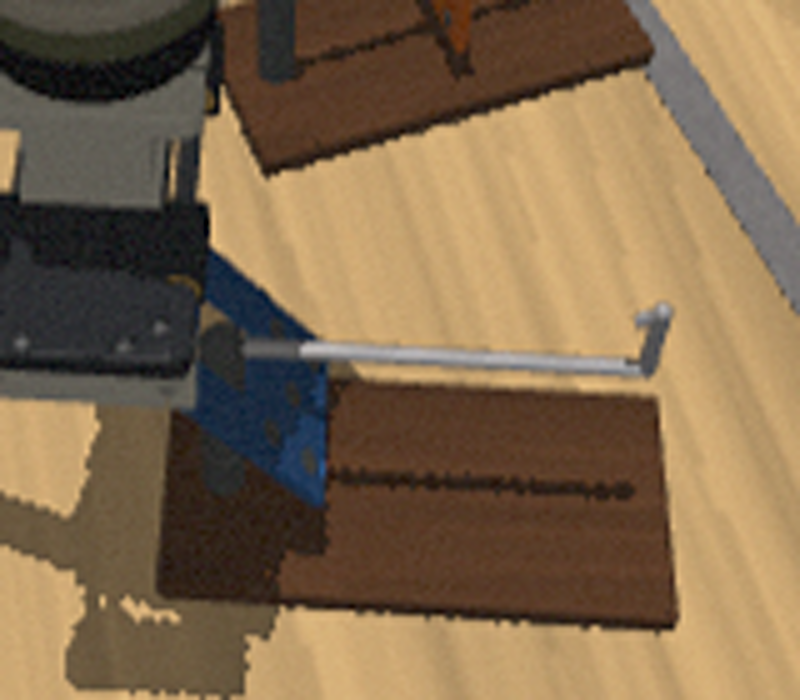

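>>> send_rows(
  targets=[
    [-1, [0, 0, 0], 0],
    [-1, [5, 0, 0], 0],
    [-1, [2, 0, 0], 0],
    [-1, [0, 0, 0], 0],
  ],
  newtons=15,
)

```text
t: 7.75
tool_pos: [0.4028, -0.1985, 0.1437]
orientation: [0.438, 3.111, 0.0]
force: [3.4, -0.3, -1.8]
opening: 0.046
```

>>> send_rows(
  targets=[
    [-1, [0, 0, 0], 0],
    [-1, [0, 0, 0], 0],
    [-1, [-5, 0, 0], 0],
    [-1, [-10, 0, 0], 0],
    [-1, [-20, 0, 0], 0],
    [-1, [-20, 0, 0], 0],
    [-1, [0, 0, 0], 0],
  ],
  newtons=50,
)

```text
t: 8.45
tool_pos: [0.4576, -0.2143, 0.1434]
orientation: [0.438, 3.111, 0.0]
force: [-0.1, 0.8, -1.1]
opening: 0.0449
```

```bash
python3 ovp.py 44 53 a7 | tail -2
```

```text
tcp [-147.1   -0.2  143.4] 8.45 [-0.1  0.8 -1.1] 0.04490735624248601
centre -110.2477609654149 124.28003340151551
```

View pics/a7.png

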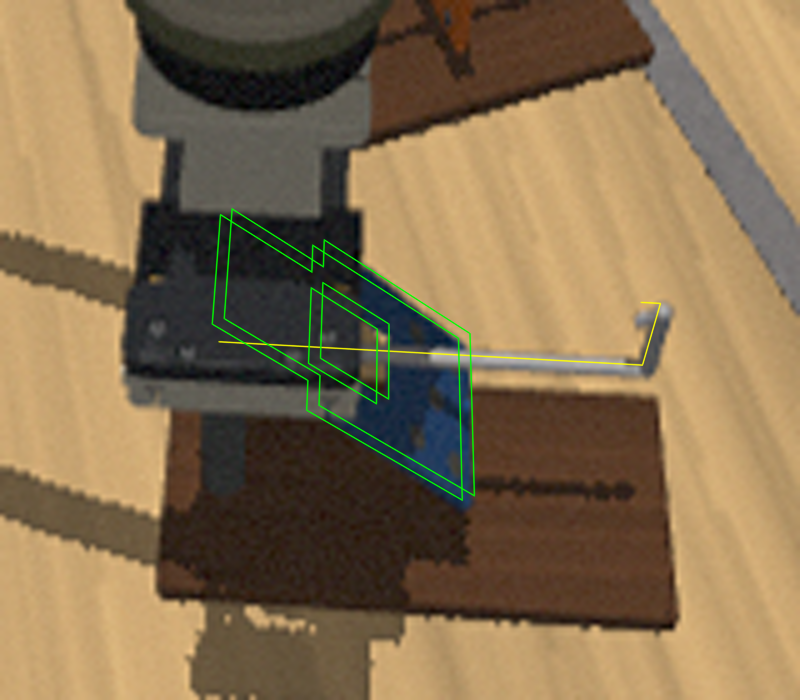

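>>> send_rows(
  targets=[
    [-1, [-15, 0, 3], 0],
    [-1, [-20, 0, 0], 0],
    [-1, [-20, 0, 0], 0],
    [-1, [-20, 0, 0], 0],
    [-1, [-15, 0, 0], 0],
    [-1, [-7, 0, 0], 0],
    [-1, [0, 0, 0], 0],
  ],
)

```text
t: 9.2
tool_pos: [0.549, -0.2405, 0.1403]
orientation: [-0.438, -3.11, -0.0]
force: [0.0, 0.3, -0.8]
opening: 0.0454
```

```bash
python3 ovp.py 43 53 a8 | tail -2; python3 -c "
from h2 import *; look('a8w.png')"
```

```text
tcp [-5.200e+01 -1.000e-01  1.403e+02] 9.2 [ 0.   0.3 -0.8] 0.04537264492747962
centre -15.836322059963088 120.49353787777648
t 9.25 hookframe tcp [-5.250e+01 -1.000e-01  1.403e+02] F [ 0.   0.5 -0.4] open 0.045
```

View pics/a8.png

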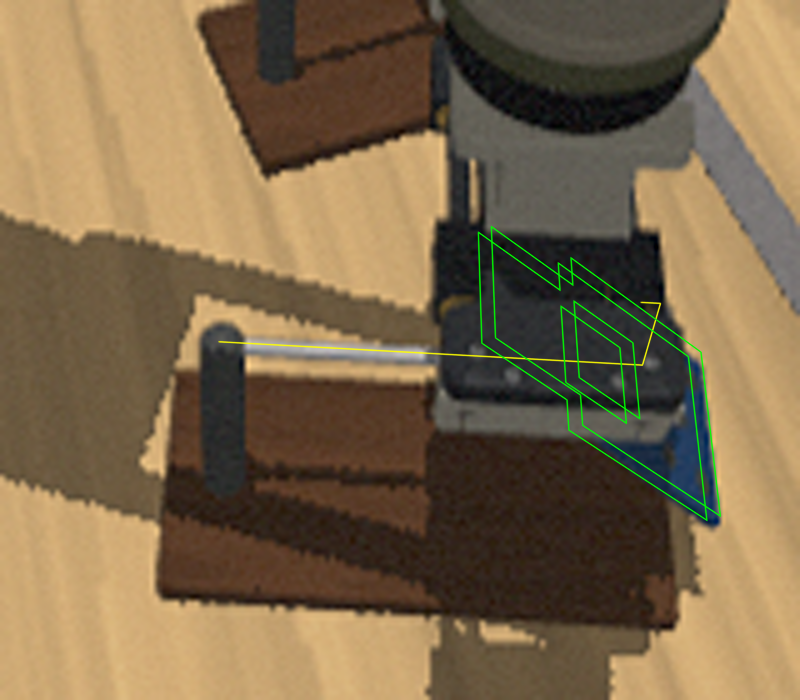

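View pics/a8w.png

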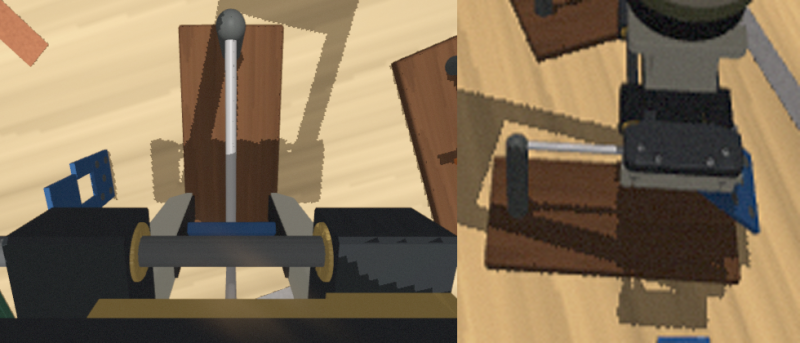

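>>> send_rows(
  targets=[
    [-1, [-8, 0, 0], 0],
    [-1, [-5, 0, 0], 0],
    [-1, [0, 0, -5], 0],
    [-1, [0, 0, -5], 0],
    [-1, [0, 0, 0], 0],
  ],
)

```text
t: 9.85
tool_pos: [0.5622, -0.2444, 0.152]
orientation: [0.438, 3.109, -0.001]
force: [0.3, -0.7, -0.9]
opening: 0.045
```

```bash
python3 ovp.py 43 53 a9 | tail -2; python3 - <<'E'
from h import *
w=optics.read_camera('top'); crop(w['color'],320,110,440,230,5,'t9.png')
E
```

```text
tcp [-38.2  -0.3 152. ] 9.85 [ 0.3 -0.7 -0.9] 0.04500568820153926
centre -2.0959939332779456 132.23631193438808
```

View pics/a9.png

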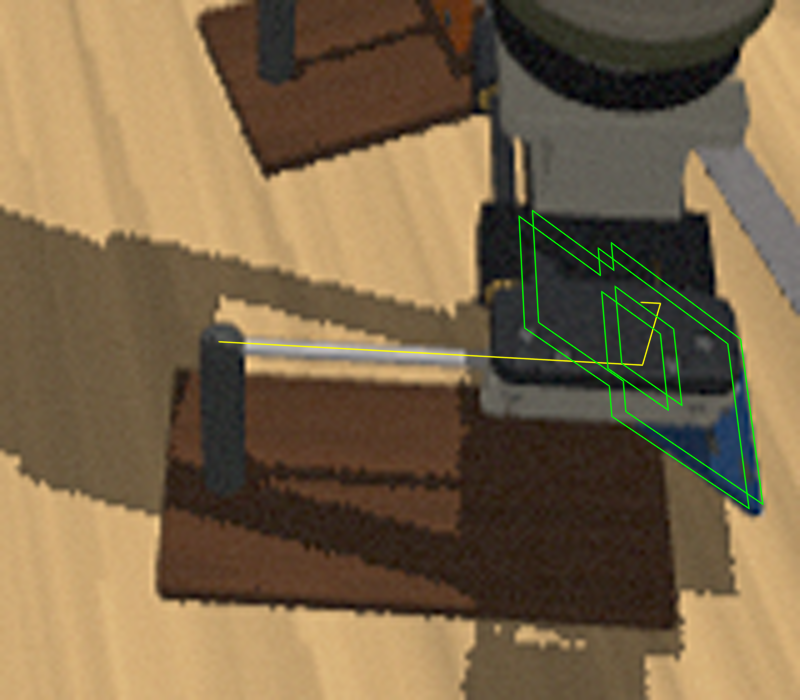

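View pics/t9.png

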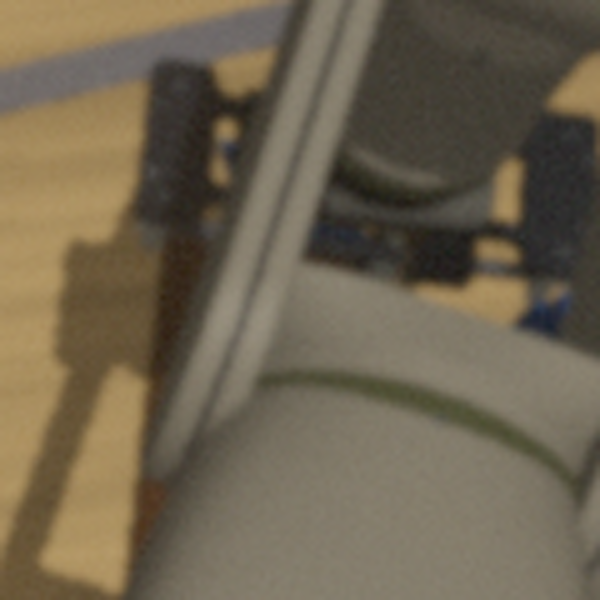

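>>> send_rows(
  targets=[
    [-1, [0, 0, -5], 0],
    [-1, [0, 0, -5], 0],
    [-1, [0, 0, -4], 0],
    [-1, [0, 0, 0], 0],
  ],
)

```text
t: 10.35
tool_pos: [0.5622, -0.2444, 0.1659]
orientation: [0.438, 3.109, -0.001]
force: [0.0, -0.2, -1.4]
opening: 0.0453
```

>>> send_rows(
  targets=[
    [-1, [0, 0, -4], 0],
    [-1, [0, 0, -4], 0],
    [-1, [0, 0, -4], 0],
    [-1, [0, 0, 0], 0],
  ],
)

```text
t: 10.75
tool_pos: [0.5621, -0.2444, 0.1777]
orientation: [0.438, 3.11, -0.001]
force: [0.1, -0.3, -1.7]
opening: 0.0452
```

>>> send_rows(
  targets=[
    [-1, [0, 0, -4], 0],
    [-1, [0, 0, -4], 0],
    [-1, [0, 0, -4], 0],
    [-1, [0, 0, 0], 0],
  ],
)

```text
t: 11.15
tool_pos: [0.5621, -0.2444, 0.1897]
orientation: [0.438, 3.11, -0.001]
force: [0.1, -0.7, -1.8]
opening: 0.0449
```

```bash
python3 ovp.py 43 53 a10 | tail -2
```

```text
tcp [-38.4  -0.2 189.7] 11.15 [ 0.1 -0.7 -1.8] 0.044937220571255085
centre -2.256009591760048 169.90217200388392
```

View pics/a10.png

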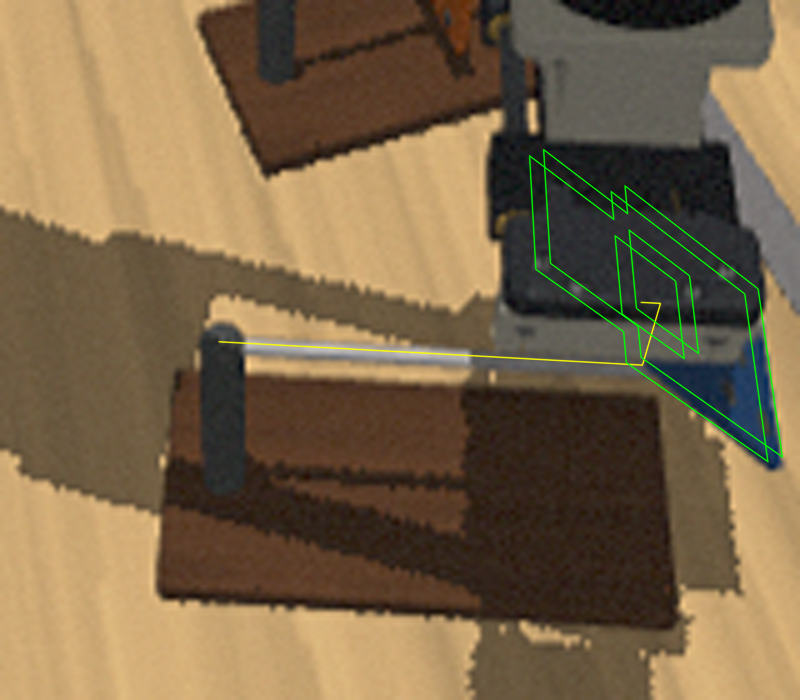

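>>> send_rows(
  targets=[
    [-1, [0, 0, -5], 0],
    [-1, [0, 0, -5], 0],
    [-1, [0, 0, -5], 0],
    [-1, [0, 0, -3], 0],
    [-1, [-5, 0, 0], 0],
    [-1, [-5, 0, 0], 0],
    [-1, [-5, 0, 0], 0],
    [-1, [-5, 0, 0], 0],
    [-1, [0, 0, 0], 0],
  ],
)

```text
t: 12.1
tool_pos: [0.5813, -0.2497, 0.2062]
orientation: [-0.438, -3.111, -0.0]
force: [0.3, 0.2, -1.0]
opening: 0.0454
```

```bash
python3 ovp.py 43 53 a11 | tail -2
```

```text
tcp [-1.840e+01 -1.000e-01  2.062e+02] 12.1 [ 0.3  0.2 -1. ] 0.04539439740138201
centre 17.728933685147645 186.45080272053454
```

View pics/a11.png

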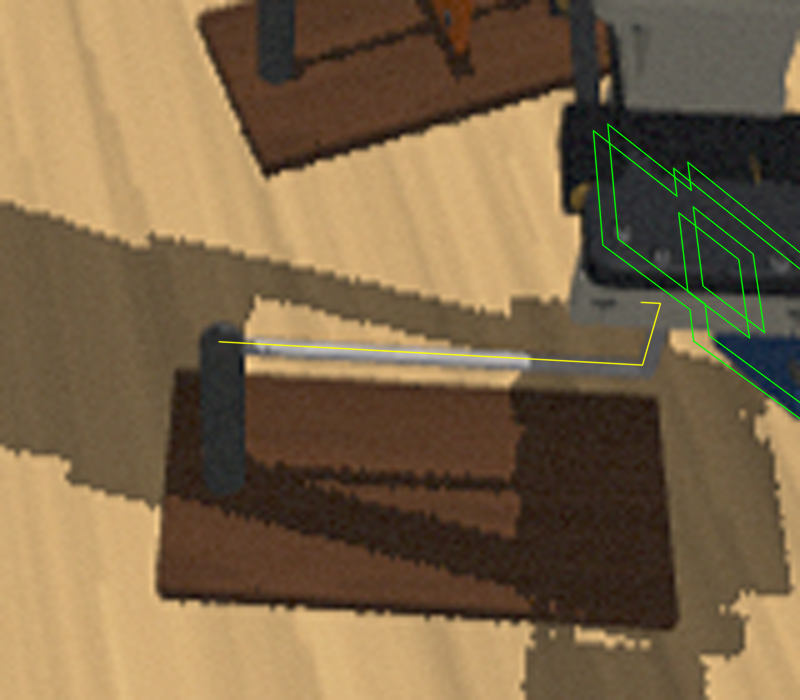

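>>> send_rows(
  targets=[
    [-1, [-10, 0, 0], 0],
    [-1, [-15, 0, 0], 0],
    [-1, [-20, 0, -10], 0],
    [-1, [0, 0, -30], 0],
    [-1, [0, 0, -40], 0],
    [-1, [0, 0, -34], 0],
    [-1, [0, 0, 0], 0],
  ],
)

```text
t: 12.85
tool_pos: [0.6259, -0.263, 0.3281]
orientation: [0.437, 3.101, -0.005]
force: [-0.1, -0.3, -1.1]
opening: 0.0449
```

>>> send_rows(
  targets=[
    [-1, [15, 20, 0], 0],
    [-1, [26, 38, 0], 0],
    [-1, [26, 38, 0], 0],
    [-1, [26, 38, 0], 0],
    [-1, [26, 38, 0], 0],
    [-1, [26, 38, 0], 0],
    [-1, [26, 38, 0], 0],
    [-1, [26, 38, 0], 0],
    [-1, [26, 38, 0], 0],
    [-1, [26, 38, 0], 0],
    [-1, [26, 38, 0], 0],
    [-1, [26, 38, 0], 0],
  ],
)

```text
t: 14.05
tool_pos: [0.4545, 0.2435, 0.3199]
orientation: [-0.438, -3.11, 0.0]
force: [1.0, -0.4, -0.8]
opening: 0.0452
```

>>> send_rows(
  targets=[
    [-1, [10, 18, 0], 0],
    [-1, [0, 0, 0], -0.113],
    [-1, [0, 0, 0], 0],
    [-1, [0, 0, 0], 0],
  ],
)

```text
t: 14.45
tool_pos: [0.451, 0.2618, 0.32]
orientation: [-0.266, -3.13, 0.001]
force: [-0.5, 0.1, -1.1]
opening: 0.045
```

```bash
python3 - <<'E'
from h import *
import pickle
s=robot.read_state(); print(s['t'],s['tool_pos'],s['force'],s['opening']); k=np.load('rack.npy'); go([.45,.262,.32],k[2]+np.pi/2)
cs={c:optics.read_camera(c) for c in ['wrist','side','top']}
pickle.dump(cs,open('c12.pkl','wb'))
save(cs['wrist']['color'],'w12.png'); crop(cs['side']['color'],200,60,360,220,4,'s12.png')
E
```

```text
14.45 [0.45095168 0.2617946  0.32004915] [-0.45619776  0.11732309 -1.06923321] 0.04504485850268572
[1.0, 0.0, 0.0] ynow 1.401 turn(tool z) -0.0028
```

View pics/w12.png

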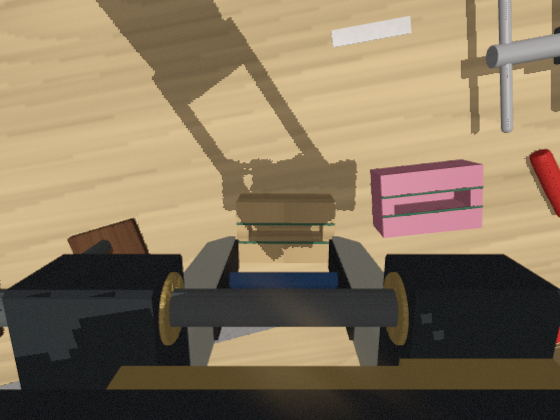

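View pics/s12.png

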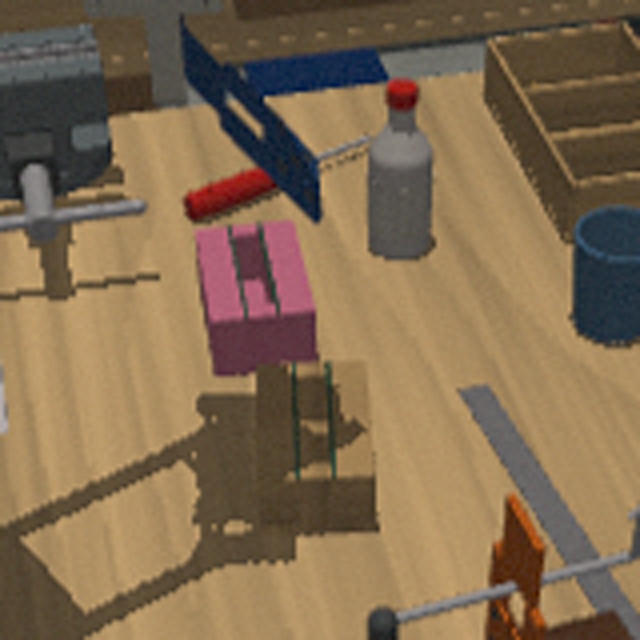

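```bash
python3 - <<'E'
from h import *
import pickle
cs=pickle.load(open('c12.pkl','rb')); save(cs['side']['color'],'s12f.png')
E
```

```text
(no output)
```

View pics/s12f.png

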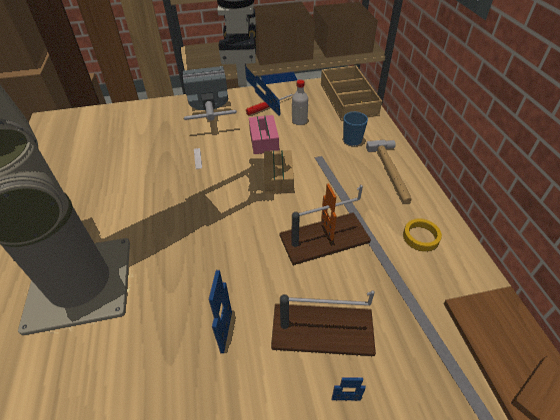

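```bash
python3 - <<'E'
import sys; sys.argv=['x']
from fit import *
cs=pickle.load(open('c12.pkl','rb')); w=cs['wrist']
f=5;o=np.array([215,170])
im=cv2.resize(w['color'][170:280,215:355],None,fx=f,fy=f,interpolation=cv2.INTER_CUBIC); save(im,'wr12.png')
for pts in [[(41,63,55),(-41,63,55),(-41,-63,55),(41,-63,55),(41,63,55)],[(11,48,55),(-11,48,55),(-11,-48,55),(11,-48,55),(11,48,55)]]:
    q=(proj(w,K(k,pts))-o)*f; cv2.polylines(im,[np.round(q).astype(int).reshape(-1,1,2)],False,(255,255,0),1)
save(im,'wr12o.png')
E
```

```text
hook [ 0.5988 -0.2558 -0.2789]
[-0.5 -0.1 -0.8 -0.5 -1.1 -0.4  0.2 -0.7  0.5 -1.8  1.1 -0.8]
rack [ 0.5284  0.2493 -0.1669]
[ 0.6 -0.6  0.7 -1.5 -0.4 -0.2 -0.1 -0.9 -0.8 -0.4  0.2 -0.8 -0.8 -0.
 -0.7 -0.6 -0.7  0.3 -0.9  0.3]
```

View pics/wr12o.png

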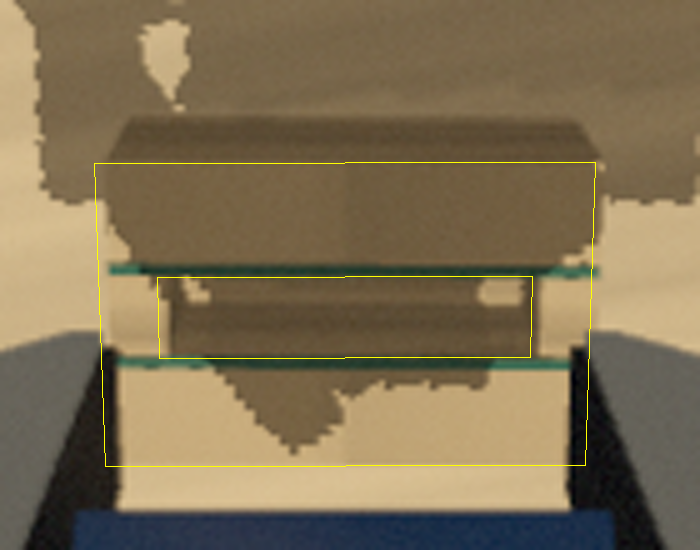

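>>> send_rows(
  targets=[
    [-1, [0, 2.8, 30], 0],
    [-1, [0, 0, 40], 0],
    [-1, [0, 0, 40], 0],
    [-1, [0, 0, 40], 0],
    [-1, [0, 0, 25], 0],
    [-1, [0, 0, 10], 0],
    [-1, [0, 0, 0], 0],
  ],
)

```text
t: 15.3
tool_pos: [0.4508, 0.2641, 0.1344]
orientation: [-0.264, -3.128, 0.002]
force: [0.0, -0.3, -1.7]
opening: 0.0449
```

```bash
cat > look3.py <<'E'
import sys
from h import *
from ov import draw
def run(th,g,n):
    rk=np.array([.5288,.2515,0]); yw=-.167
    s=robot.read_state(); v=R.from_rotvec([0,0,-yw]).apply(s['tool_pos']-rk)*1000
    print('t',round(s['t'],2),'rack tcp',np.round(v,1),'F',np.round(s['force'],1),round(s['opening'],4))
    t=np.radians(th); cx=v[0]+g*np.sin(t); cz=v[2]+19-g*np.cos(t)
    pr=np.array([(0,-35,-69),(0,35,-69),(0,35,19),(0,23,19),(0,23,69),(0,-23,69),(0,-23,19),(0,-35,19),(0,-35,-69)],float)
    ho=np.array([(0,-16,-19),(0,16,-19),(0,16,19),(0,-16,19),(0,-16,-19)],float)
    c=optics.read_camera('side'); o=(205,60); f=5
    im=cv2.resize(c['color'][o[1]:180+20,o[0]:345],None,fx=f,fy=f,interpolation=cv2.INTER_CUBIC); save(im,n+'r.png')
    W=lambda q: rk+R.from_rotvec([0,0,yw]).apply(np.array(q,float)/1000)
    for off in (-3,3):
        for q in (pr,ho): draw(im,c,W(R.from_euler('y',-t).apply(q+[off,0,0])+[cx,v[1],cz]),(0,255,0),f,np.array(o))
    for pts in [[(41,63,55),(-41,63,55),(-41,-63,55),(41,-63,55),(41,63,55)],[(11,48,55),(-11,48,55),(-11,-48,55),(11,-48,55),(11,48,55)]]: draw(im,c,W(pts),(255,255,0),f,np.array(o))
    save(im,n+'.png')
run(float(sys.argv[1]),float(sys.argv[2]),sys.argv[3])
E
python3 look3.py 43 53 b1 | tail -1
```

```text
t 15.3 rack tcp [-79.   -0.6 134.4] F [ 0.  -0.3 -1.7] 0.0449
```

View pics/b1.png

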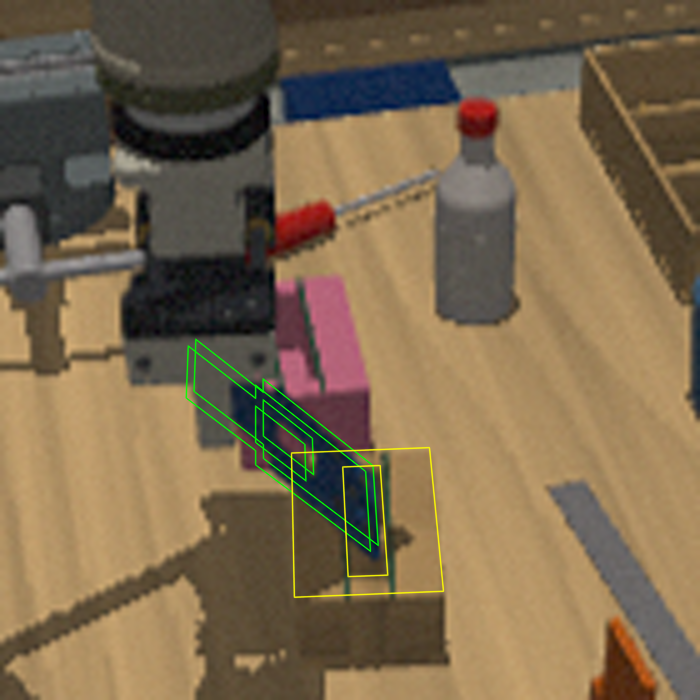

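>>> send_rows(
  targets=[
    [-1, [0, 0, 10], 0],
    [-1, [0, 0, 9], 0],
    [-1, [0, 0, 0], 0],
    [-1, [-5, 0, -3], 0],
    [-1, [-5, 0, -3], 0],
    [-1, [-5, 0, -3], 0],
    [-1, [-5, 0, -3], 0],
    [-1, [-5, 0, -3], 0],
    [-1, [0, 0, 0], 0],
  ],
  newtons=15,
)

```text
t: 16.25
tool_pos: [0.4772, 0.2606, 0.1323]
orientation: [0.262, 3.13, 0.001]
force: [-0.9, 1.4, -0.6]
opening: 0.0457
```

```bash
python3 look3.py 30 53 b2 | tail -1
```

```text
t 16.25 rack tcp [-52.3   0.4 132.3] F [-0.9  1.4 -0.6] 0.0457
```

View pics/b2.png

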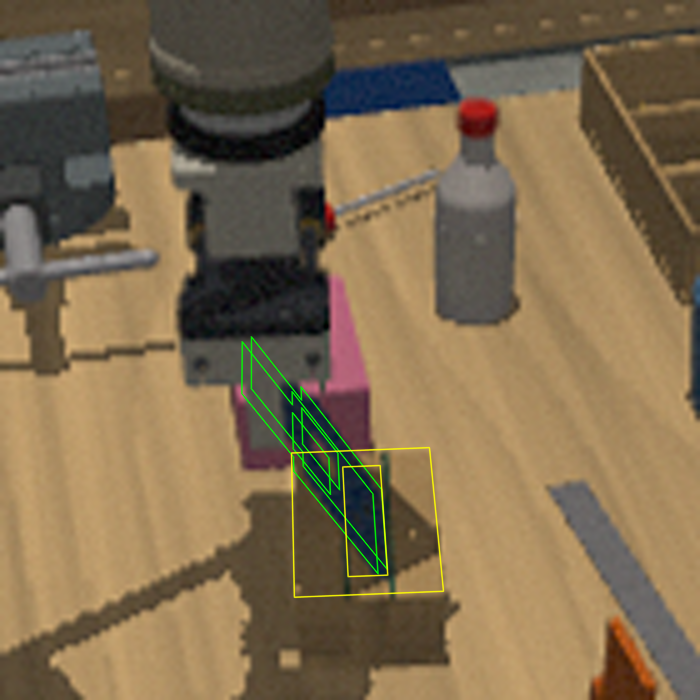

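>>> send_rows(
  targets=[
    [-1, [-5, 0, -2], 0],
    [-1, [-5, 0, -2], 0],
    [-1, [-5, 0, -2], 0],
    [-1, [-5, 0, -1.5], 0],
    [-1, [-5, 0, -1.5], 0],
    [-1, [-5, 0, -1], 0],
    [-1, [-5, 0, -0.5], 0],
    [-1, [-5, 0, 0], 0],
    [-1, [-5, 0, 0], 0],
    [-1, [0, 0, 0], 0],
  ],
)

```text
t: 17.3
tool_pos: [0.5212, 0.2531, 0.142]
orientation: [0.262, 3.131, 0.0]
force: [-1.2, 0.1, -0.1]
opening: 0.0456
```

```bash
python3 look3.py 7 53 b3 | tail -1
```

```text
t 17.3 rack tcp [ -7.8   0.3 142. ] F [-1.2  0.1 -0.1] 0.0456
```

View pics/b3.png

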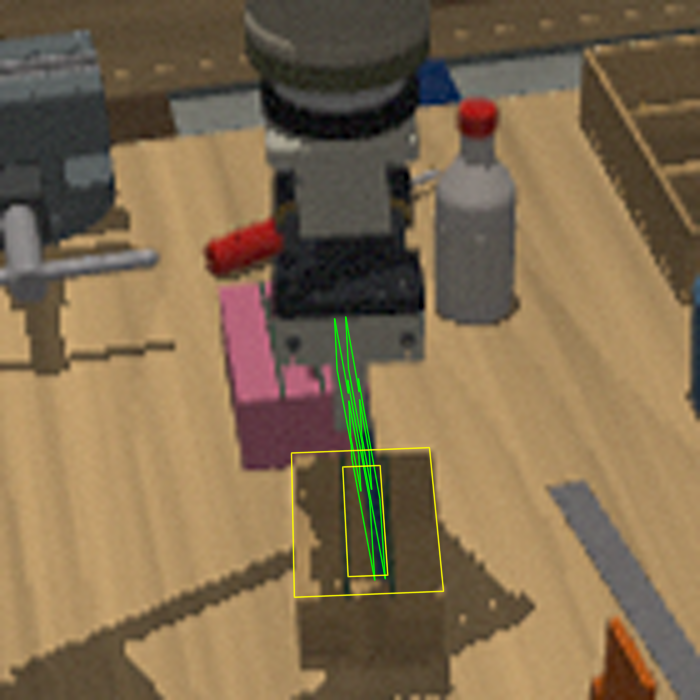

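View pics/b3r.png

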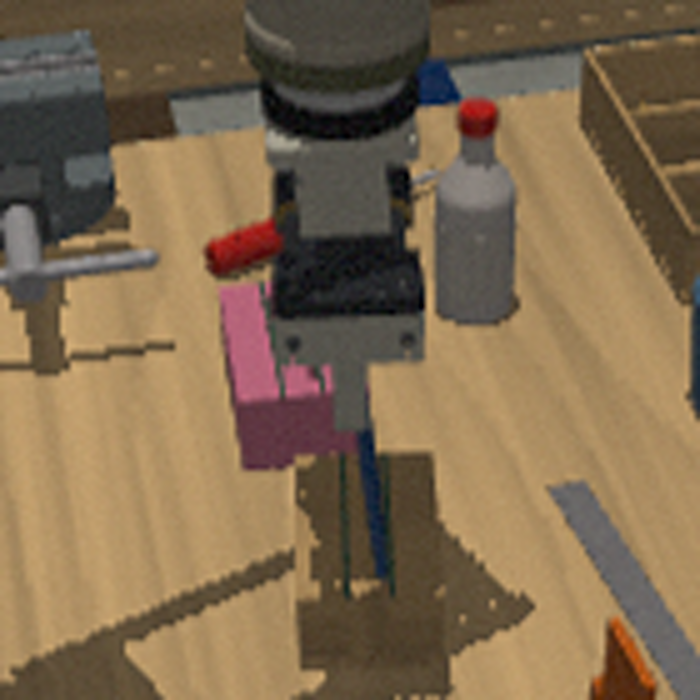

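>>> send_rows(
  targets=[
    [-1, [-4, 0, 0], 0],
    [-1, [-2, 0, 5], 0],
    [-1, [0, 0, 6], 0],
    [-1, [0, 0, 6], 0],
    [-1, [0, 0, 5], 0],
    [-1, [0, 0, 2], 0],
    [-1, [0, 0, 0], 0],
  ],
)

```text
t: 18.05
tool_pos: [0.5262, 0.2521, 0.1175]
orientation: [-0.262, -3.13, 0.001]
force: [-0.1, 0.1, -1.3]
opening: 0.0459
```

>>> send_rows(
  targets=[
    [-1, [0, 0, 2], 0],
    [-1, [0, 0, 1], 0],
    [-1, [0, 0, 0], 0],
  ],
)

```text
t: 18.35
tool_pos: [0.5265, 0.2523, 0.1152]
orientation: [0.262, 3.131, 0.0]
force: [0.3, 0.4, -0.8]
opening: 0.046
```

```bash
python3 look3.py 3 53 b4 | tail -1
```

```text
t 18.35 rack tcp [ -2.4   0.4 115.2] F [ 0.3  0.4 -0.8] 0.046
```

View pics/b4r.png

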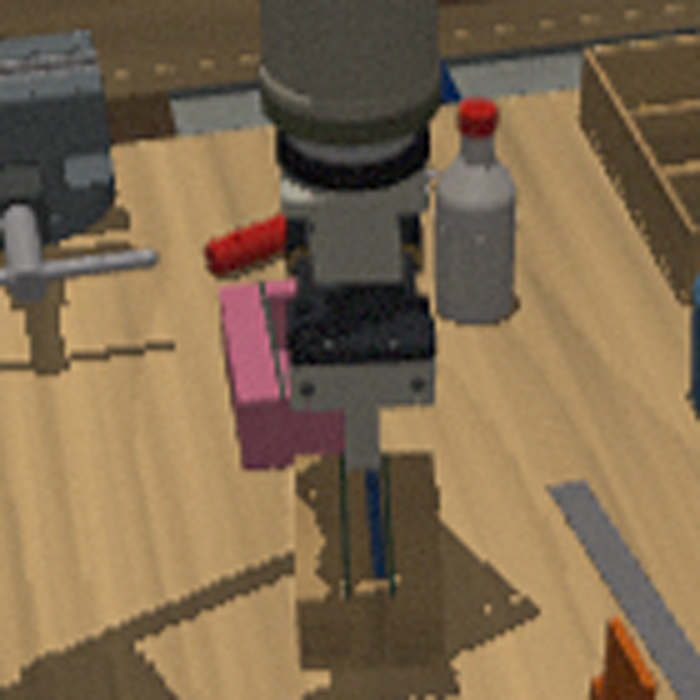

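>>> send_rows(
  targets=[
    [-1, [0, 0, 1], 0],
    [-1, [0, 0, 1], 0],
    [-1, [0, 0, 0], 0],
  ],
)

```text
t: 18.7
tool_pos: [0.5274, 0.2523, 0.1147]
orientation: [0.262, 3.129, 0.001]
force: [-1.3, -1.5, 6.6]
opening: 0.0457
```

>>> send_rows(
  targets=[
    [-1, [0, 0, 1], 0],
    [-1, [0, 0, 1], 0],
    [-1, [0, 0, 0], 0],
  ],
)

```text
t: 19.0
tool_pos: [0.5286, 0.2523, 0.1145]
orientation: [0.262, 3.126, 0.002]
force: [-1.2, -3.2, 13.9]
opening: 0.0459
```

>>> send_rows(
  targets=[
    [-1, [0, 0, -2], 0],
    [-1, [0, 0, 0], 0],
  ],
)

```text
t: 19.2
tool_pos: [0.5275, 0.2524, 0.1146]
orientation: [0.262, 3.128, 0.001]
force: [-1.7, -0.4, 7.2]
opening: 0.0459
```

>>> send_rows(
  targets=[
    [-0.3, [0, 0, 0], 0],
    [0, [0, 0, 0], 0],
    [0.5, [0, 0, 0], 0],
    [1, [0, 0, 0], 0],
    [1, [0, 0, 0], 0],
    [1, [0, 0, 0], 0],
    [1, [0, 0, 0], 0],
  ],
)

```text
t: 19.9
tool_pos: [0.5264, 0.2523, 0.113]
orientation: [-0.262, -3.13, 0.0]
force: [0.5, -0.3, -0.2]
opening: 0.0819
```

```bash
python3 look3.py 3 53 b5 | tail -1; python3 -c "
from h import *
save(optics.read_camera('wrist')['color'],'b5w.png')"
```

```text
t 19.9 rack tcp [ -2.5   0.3 113. ] F [ 0.5 -0.3 -0.2] 0.0819
```

View pics/b5r.png

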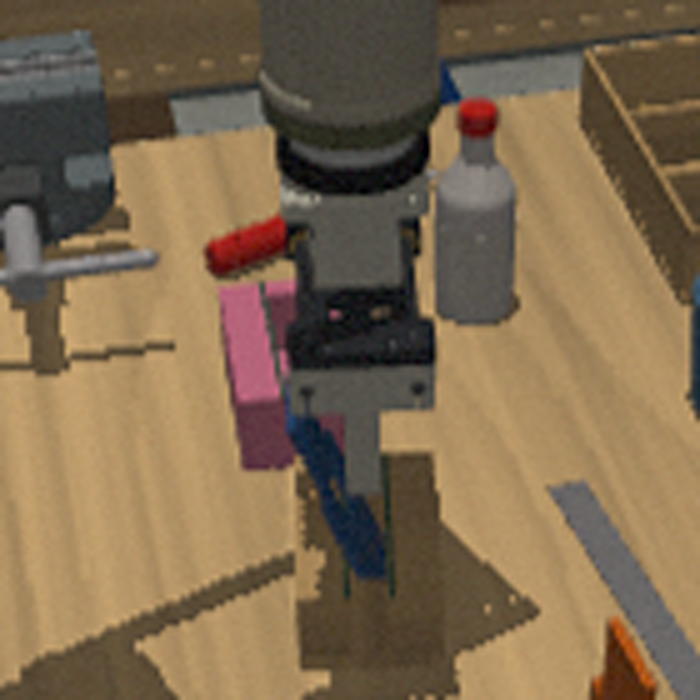

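View pics/b5w.png

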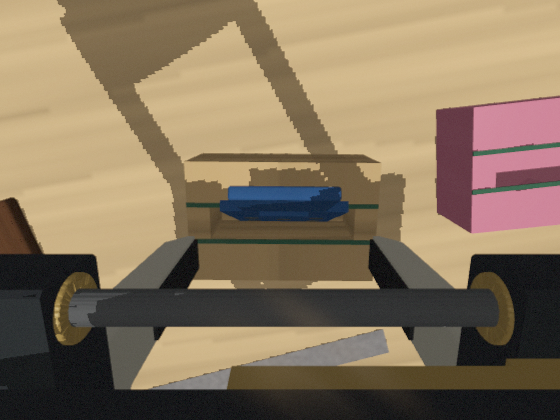

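>>> send_rows(
  targets=[
    [1, [0, 0, -10], 0],
    [1, [0, 0, -25], 0],
    [1, [0, 0, -40], 0],
    [1, [0, 0, -40], 0],
    [1, [0, 0, -40], 0],
    [1, [0, 0, 0], 0],
    [1, [0, 0, 0], 0],
  ],
)

```text
t: 20.7
tool_pos: [0.5273, 0.2525, 0.2704]
orientation: [0.261, 3.127, 0.003]
force: [-0.3, -0.6, -0.1]
opening: 0.0929
```

```bash
python3 - <<'E'
import sys; sys.argv=['x']
from fit import *
from ov import draw
rk=np.array([.5288,.2515,0]); yw=-.167
W=lambda q: rk+R.from_rotvec([0,0,yw]).apply(np.array(q,float)/1000)
s=robot.read_state(); print(s['t'],s['tool_pos'],s['opening'])
pr=np.array([(0,-35,-69),(0,35,-69),(0,35,19),(0,23,19),(0,23,69),(0,-23,69),(0,-23,19),(0,-35,19),(0,-35,-69)],float)
ho=np.array([(0,-16,-19),(0,16,-19),(0,16,19),(0,-16,19),(0,-16,-19)],float)
th=np.radians(19); 
# bottom: outer corner (+3,-69) at x=11, lowest (-3,-69) at z=10
Rm=R.from_euler('y',-th); a=Rm.apply([3,0,-69]); b=Rm.apply([-3,0,-69])
c0=np.array([11-a[0],0,10-b[2]]); print('pred centre',c0)
for cam,o,e,f in [('side',(205,80),(345,200),5),('wrist',(160,120),(400,330),3)]:
    c=optics.read_camera(cam)
    im=cv2.resize(c['color'][o[1]:e[1],o[0]:e[0]],None,fx=f,fy=f,interpolation=cv2.INTER_CUBIC); raw=im.copy()
    for off in (-3,3):
        for q in (pr,ho): draw(im,c,W(Rm.apply(q+[off,0,0])+c0),(0,255,0),f,np.array(o))
    save(raw,'b6%sr.png'%cam); save(im,'b6%s.png'%cam)
E
```

```text
hook [ 0.5988 -0.2558 -0.2789]
[-0.5 -0.1 -0.8 -0.5 -1.1 -0.4  0.2 -0.7  0.5 -1.8  1.1 -0.8]
rack [ 0.5284  0.2493 -0.1669]
[ 0.6 -0.6  0.7 -1.5 -0.4 -0.2 -0.1 -0.9 -0.8 -0.4  0.2 -0.8 -0.8 -0.
 -0.7 -0.6 -0.7  0.3 -0.9  0.3]
20.7 [0.52734107 0.25252401 0.27038261] 0.09287058390059288
pred centre [-14.30075838   0.          76.21748618]
```

View pics/b6sider.png

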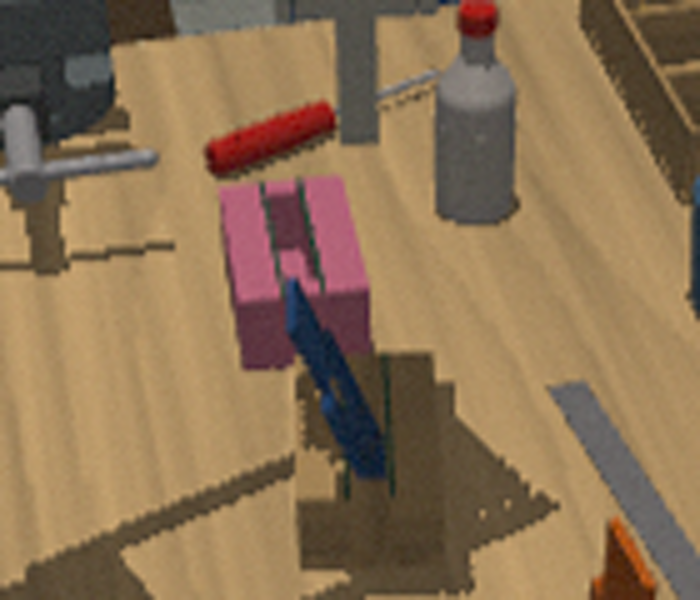

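View pics/b6side.png

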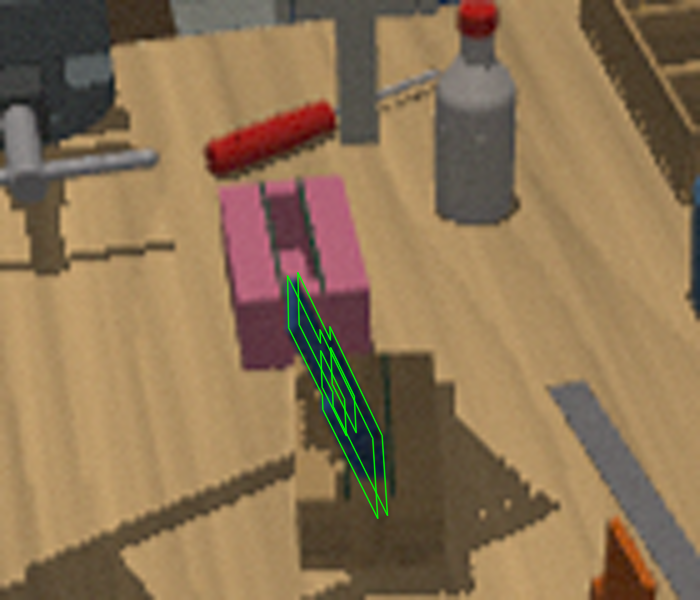

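View pics/b6wrist.png

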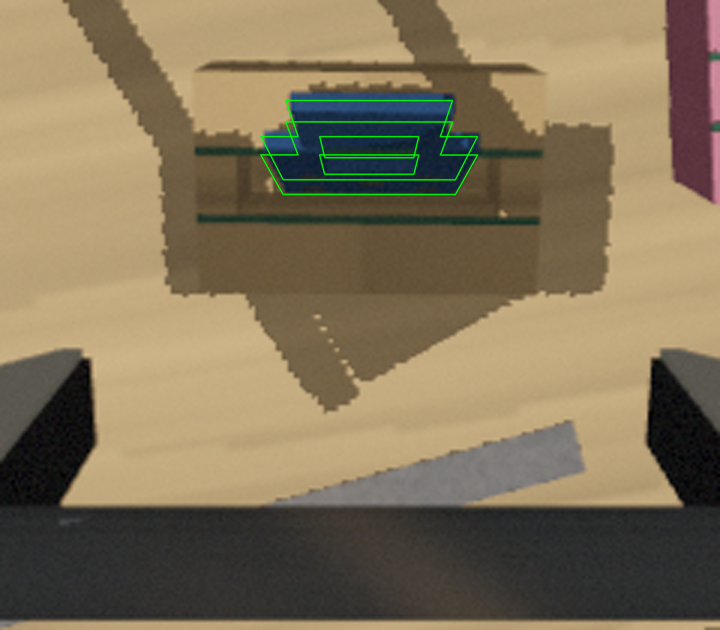

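The plate leans about 20°, which is right at the limit the slot allows. There's plenty of time, so I'll grip it again and set it nearly upright.

```bash
python3 - <<'E'
from h import *
rk=np.array([.5288,.2515,0]); yw=-.167
p=rk+R.from_rotvec([0,0,yw]).apply([-.0325,0,.108]); go(p,yw+np.pi/2)
E
```

```text
[29.4, 0.1, 159.1] ynow 1.404 turn(tool z) 0.0002
```

>>> send_rows(
  targets=[
    [1, [30, 0, 0], 0],
    [1, [0, 0, 40], 0],
    [1, [0, 0, 40], 0],
    [1, [0, 0, 40], 0],
    [1, [0, 0, 25], 0],
    [1, [0, 0, 10], 0],
    [1, [0, 0, 5], 0],
    [1, [0, 0, 0], 0],
  ],
)

```text
t: 21.6
tool_pos: [0.4969, 0.2572, 0.1081]
orientation: [-0.262, -3.13, 0.0]
force: [0.6, -0.5, 0.4]
opening: 0.093
```

>>> send_rows(
  targets=[
    [-1, [0, 0, 0], 0],
    [-1, [0, 0, 0], 0],
    [-1, [0, 0, 0], 0],
    [-1, [0, 0, 0], 0],
    [-1, [0, 0, 0], 0],
    [-1, [0, 0, 0], 0],
    [-1, [0, 0, 0], 0],
  ],
  newtons=12,
)

```text
t: 22.3
tool_pos: [0.497, 0.2572, 0.1082]
orientation: [0.262, 3.131, 0.0]
force: [0.0, 1.0, -0.1]
opening: 0.0459
```

```bash
python3 look3.py 20 53 b7 | tail -1
```

```text
t 22.3 rack tcp [-32.4   0.4 108.2] F [ 0.   1.  -0.1] 0.0459
```

View pics/b7r.png

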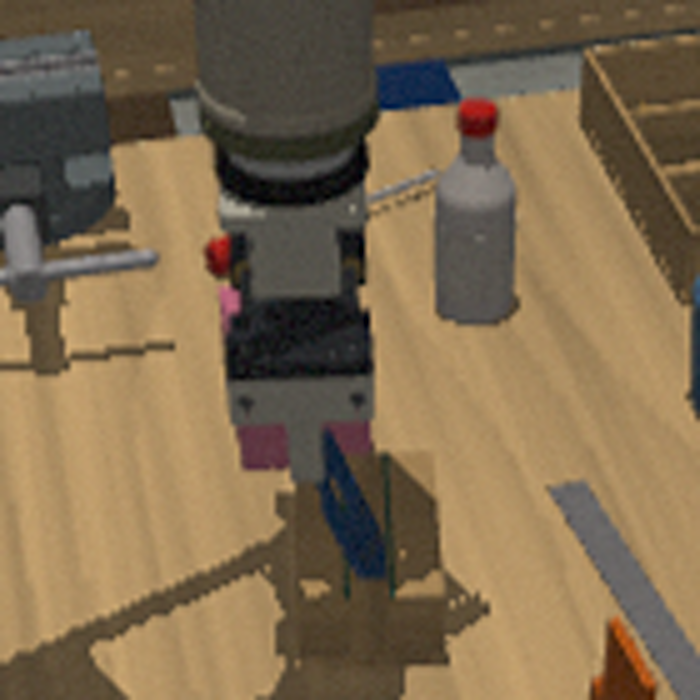

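>>> send_rows(
  targets=[
    [-1, [0, 0, -4], 0],
    [-1, [-5, 0, -1.5], 0],
    [-1, [-5, 0, -1.5], 0],
    [-1, [-5, 0, -1], 0],
    [-1, [-5, 0, -1], 0],
    [-1, [-5, 0, -0.5], 0],
    [-1, [-5, 0, 0], 0],
    [-1, [-2, 0, 0], 0],
    [-1, [0, 0, 0], 0],
  ],
)

```text
t: 23.25
tool_pos: [0.5288, 0.2518, 0.1175]
orientation: [0.262, 3.131, -0.0]
force: [-0.9, 0.4, -1.5]
opening: 0.0461
```

```bash
python3 look3.py 4 53 b8 | tail -1
```

```text
t 23.25 rack tcp [ -0.    0.3 117.5] F [-0.9  0.4 -1.5] 0.0461
```

View pics/b8r.png

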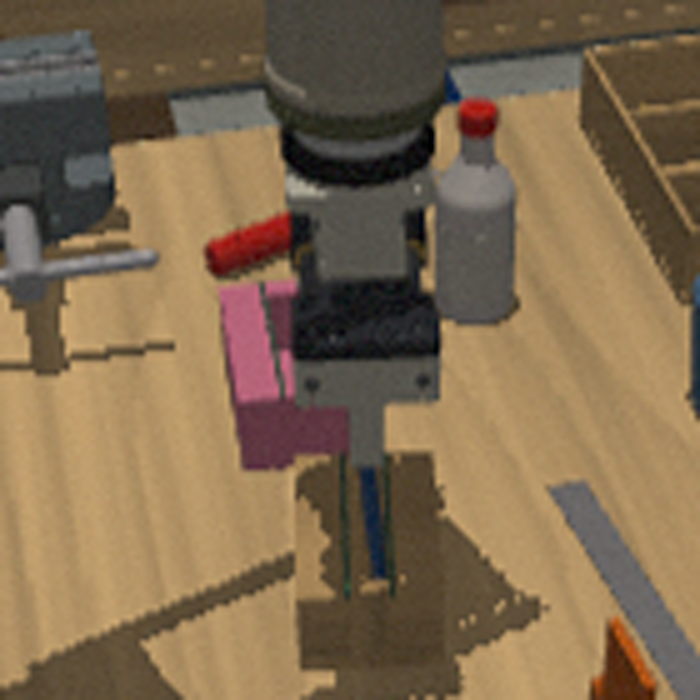

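>>> send_rows(
  targets=[
    [-1, [5, 0, 0], 0],
    [-1, [4, 0, 0], 0],
    [-1, [2, 0, 0], 0],
    [-1, [0, 0, 0], 0],
  ],
)

```text
t: 23.7
tool_pos: [0.5172, 0.2539, 0.1177]
orientation: [0.261, 3.131, 0.0]
force: [0.3, 0.1, -1.8]
opening: 0.0464
```

>>> send_rows(
  targets=[
    [-1, [0, 0, 2], 0],
    [-1, [0, 0, 1], 0],
    [-1, [0, 0, 1], 0],
    [-1, [0, 0, 0], 0],
  ],
)

```text
t: 24.1
tool_pos: [0.518, 0.2537, 0.1142]
orientation: [0.262, 3.13, 0.0]
force: [-1.7, -1.6, 4.1]
opening: 0.0459
```

```bash
python3 look3.py 4 53 b9 | tail -1
```

```text
t 24.1 rack tcp [-11.1   0.4 114.2] F [-1.7 -1.6  4.1] 0.0459
```

View pics/b9r.png

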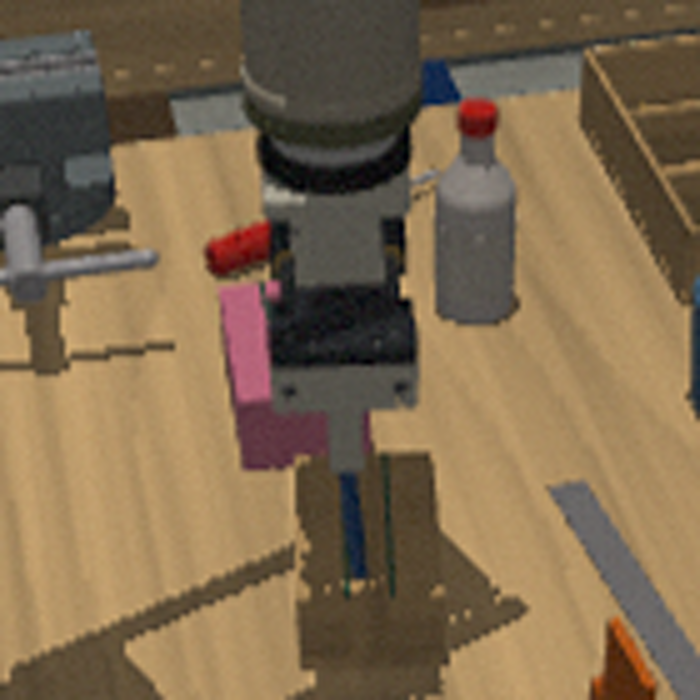

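>>> send_rows(
  targets=[
    [-1, [0, 0, -0.5], 0],
    [-0.1, [0, 0, 0], 0],
    [0.1, [0, 0, 0], 0],
    [0.3, [0, 0, 0], 0],
    [0.6, [0, 0, 0], 0],
    [1, [0, 0, 0], 0],
    [1, [0, 0, 0], 0],
    [1, [0, 0, 0], 0],
    [1, [0, 0, 0], 0],
  ],
  newtons=3,
)

```text
t: 25.05
tool_pos: [0.5176, 0.2537, 0.1141]
orientation: [0.262, 3.131, 0.0]
force: [-0.5, 0.5, 0.2]
opening: 0.0915
```

>>> send_rows(
  targets=[
    [1, [0, 0, -10], 0],
    [1, [0, 0, -25], 0],
    [1, [0, 0, -40], 0],
    [1, [0, 0, -40], 0],
    [1, [0, 0, -40], 0],
    [1, [0, 0, 0], 0],
    [1, [0, 0, 0], 0],
  ],
)

```text
t: 25.75
tool_pos: [0.5184, 0.254, 0.2713]
orientation: [0.261, 3.127, 0.002]
force: [-0.2, -0.8, -0.2]
opening: 0.0932
```

```bash
python3 - <<'E'
from h import *
print(robot.read_state()['t'])
a=optics.read_camera('side')['color']; crop(a,205,80,345,200,5,'b10s.png'); save(a,'b10sf.png')
crop(optics.read_camera('wrist')['color'],160,120,400,330,3,'b10w.png')
E
```

```text
25.75
```

View pics/b10s.png

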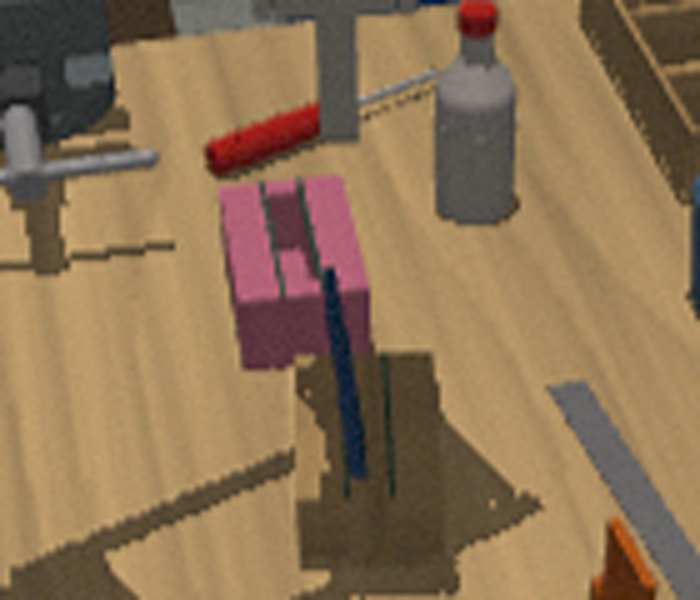

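View pics/b10w.png

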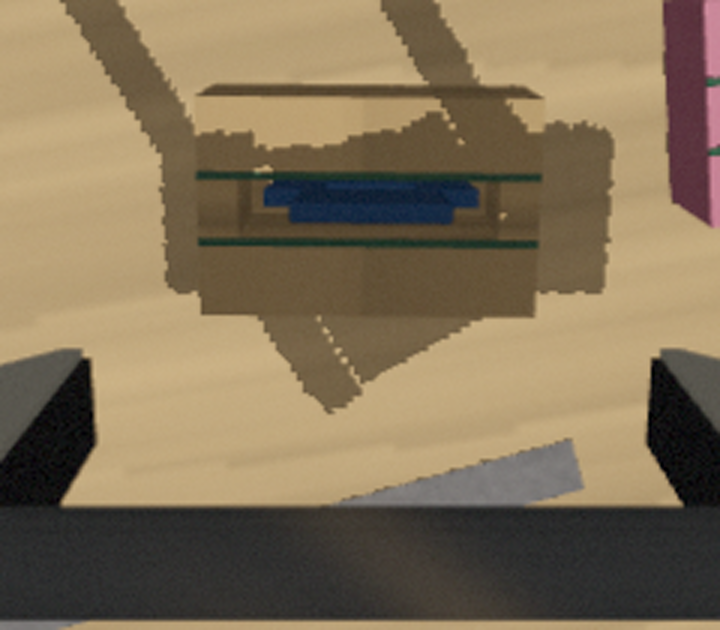

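View pics/b10sf.png

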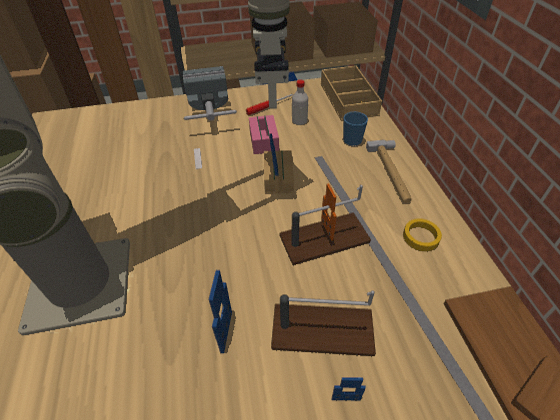

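The plate stands nearly upright in the slot (side px ~275,155), tab up. Hook A is empty, the orange plate still hangs at (330,210), and the gripper is clear of everything. Handing in.

```bash
python3 -c "
from h import *
print(ticket.close_job()); print(robot.read_state()['t'])"
```

```text
the job is handed in; nothing more can be done
None
the job is handed in; nothing more can be done
```

The middle-sized blue template is off its hook and stands tab up in the slot of the wooden rack, released. I handed the job in at about 25.9 s, and it reports no verdict.

- **Off the hook:** I gripped the tab by its edges, lifted it and pivoted it against the post until it leaned about 43°. I then raised it over the barb tip and moved it outward, with no contact force seen.
- **Into the rack:** I straightened it against the slot wall and lowered it until the wrist force showed it was on the floor. After the first release it fell to a lean of about 20°, the most the slot allows. I gripped it again, set it nearly upright against the wall and let go.
- **Last checks:** The side and wrist pictures show the plate in the slot leaning about 5° by eye. It touched the floor at nearly the same tool height both times. The blue hook is empty, the orange template still hangs, and the gripper is about 15 cm above where it let go.
- **Disagreements:** The side camera sat 1–2 pixels off the fitted models, within the stated calibration error. I did not measure the plate's bottom height after the final release. I judged it from the contact height and the pictures.

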